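Warm the cups on the plate with the sunken dial

TASK

The cup warmer was left on: first turn the dial sunk in its control box fully back to off, then set every porcelain cup from the table upright on the warming plate, inside its lip, and only when all stand there turn the dial to point at the red clip. Hold the cups gently and set them down without dropping them, they crack under a hard squeeze or a fall, and leave the glove box, jug and sugar jar where they are.

Things in the scene. Friction and masses are not known exactly. Their poses are not given: they have to be found in the camera images.
- warmer: Electric cup warmer, fixed. Origin: under the plate's centre, at table height; z up, x away from the robot at yaw 0 (yaw varies), y towards its control box. Plate 240 mm (x) by 270 mm (y); flat top 30 mm above the table, 224 x 254 mm inside a lip 8 mm wide that stands 8 mm above it.
- well_rim (a point): Centre of the mouth of the round well in the top of the warmer's steel control box, on the dial's axis, 210 mm from the warmer's origin towards its y, 110 mm above the table; axes as the warmer's. Box 140 x 140 mm, 110 mm high; well 104 mm across, 55 mm deep, the dial in its middle.
- dial (a joint): The dial's angle, rad: 0 = off, at its stop (white pointer faces the long black bar on the well's rim, on the warmer's -x side), up to 2.8 = hottest; grows as the dial turns clockwise seen from above. It stays where it is left (friction 0.06 N m).
- dial_grip (a point): On the dial's vertical axis at gripping height, 84 mm above the table, 26 mm below the well's rim; turns with the dial, z up. Black dial: round skirt 54 mm wide, top 64 mm above the table; on it a grip bar 48 mm long (along this x), 14 mm wide, top 94 mm above the table. Its end towards -x bears the white pointer.
- clip: Red set-point clip, 17 x 8 x 6 mm, on the well's rim, a mark only (cannot be touched). Origin: on the dial's axis, 110 mm above the table; the clip lies 60 mm out towards this frame's -x. The dial points at it when dial_grip's x and this x agree: 1.0 to 2.2 rad clockwise from off, seen from above; varies.
- cup0: White porcelain cup, no handle, 60 mm tall, tapered: 58 mm wide at the rim, 53 at 35 mm height, 46 at the foot, wall 4 mm, 0.08 to 0.17 kg. Origin: centre of its underside; z up when upright. Starts upright on the table; may be absent (None). It cracks if the fingers' forces on it add up to over 80 N; 20 to 30 N per finger is ample.
- cup1: White porcelain cup, no handle, 60 mm tall, tapered: 58 mm wide at the rim, 53 at 35 mm height, 46 at the foot, wall 4 mm, 0.08 to 0.17 kg. Origin: centre of its underside; z up when upright. Starts upright on the table; may be absent (None). It cracks if the fingers' forces on it add up to over 80 N; 20 to 30 N per finger is ample.
- cup2: White porcelain cup, no handle, 60 mm tall, tapered: 58 mm wide at the rim, 53 at 35 mm height, 46 at the foot, wall 4 mm, 0.08 to 0.17 kg. Origin: centre of its underside; z up when upright. Starts upright on the table; may be absent (None). It cracks if the fingers' forces on it add up to over 80 N; 20 to 30 N per finger is ample.
- cup3: White porcelain cup, no handle, 60 mm tall, tapered: 58 mm wide at the rim, 53 at 35 mm height, 46 at the foot, wall 4 mm, 0.08 to 0.17 kg. Origin: centre of its underside; z up when upright. Starts upright on the table; may be absent (None). It cracks if the fingers' forces on it add up to over 80 N; 20 to 30 N per finger is ample.
- cup4: White porcelain cup, no handle, 60 mm tall, tapered: 58 mm wide at the rim, 53 at 35 mm height, 46 at the foot, wall 4 mm, 0.08 to 0.17 kg. Origin: centre of its underside; z up when upright. Starts upright on the table; may be absent (None). It cracks if the fingers' forces on it add up to over 80 N; 20 to 30 N per finger is ample.
- glove_box: yellow cardboard box of gloves, 110 x 200 x 70 mm high (a blue tuft of glove sticks out another 30 mm), origin under its centre. Bystander.
- jug: steel jug with handle, 90 mm across and 110 mm tall, origin under its centre, handle towards its y. Bystander.
- sugar_jar: glass sugar jar with steel cap, 70 mm across and 110 mm tall, origin under its centre. Bystander.

How it is judged:
By the outcome, as a careful person would: the job done as asked, in the order asked, and still so for the second after the job is handed in, with the robot touching nothing.
Of cup0, cup1, cup2, cup3, cup4 only 3 to 5 are there at a start; the rules pass over those that are not, and their reading is None.
At some moment in a run one of cup0, cup1, cup2, cup3, cup4 may be knocked a few centimetres aside while the robot is not near it.
It also fails if it takes over 210 s, if anything falls off the work surface, if the arm or the gripper's body presses on something with over 40 N, if the wrist force passes 120 N, or if a joint passes its speed limit or range.

ROBOT

A 6-joint arm with a two-finger parallel gripper is mounted at the origin on the work surface. World frame = base frame: x ahead of the robot, y to its left, z up, the work surface at z = 0. Lengths are in m, angles in rad, forces in N, time in s.
With the tool pointing down it reaches from about 0.375 to 0.9 m from the base axis. Payload 3.1 kg.
Tool frame: the origin (TCP) lies at the very end of the fingers, on their centre line; the grasp point (between the pads) lies 19 mm behind it (manip.pinch_z is the distance from the TCP to the grasp point, in m); z points along the fingers, y is the line along which they close (so a half turn about z gives the same grasp; the last joint's range is limited). The gripper opens to 85 mm and grips with 20 to 120 N. Pads are 22 mm wide; open, the fingers measure 114 mm over their backs; the gripper's body (76 mm by 85 mm) begins 54 mm behind the grasp point. The pads swing forward as they close: fully open they stand 13 mm farther back than shut.
Start: joints at [1.081, 0.527, 1.433, -0, 1.181, -0.178], TCP at [0.191, 0.595, 0.231] pointing down, gripper open.
Joint ranges: [-3.08, 3.08], [-0.75, 2.2], [0.22, 2.44], [-1.43, 4.57], [0, 2.65], [-2.85, 2.85]. Speed limits (rad/s): [2.79, 2.79, 3.14, 3.14, 3.14, 3.14].

INTERFACE

Orientations are given as a unit quaternion [x, y, z, w].
In Python, from station import manip gives the robot as it stands.
- The arm moves only by the tool servo_tool, never from a script. Its argument "commands" is one flat list of numbers, 7 for each row, row after row: the shift along the tool's x, y, z each as a share of 500 mm, from -1 to 1, then the turn, a rotation vector about the tool's x, y, z each as a share of 360 degrees, from -1 to 1, then the opening, from -1 (shut) to 1 (fully open). In form: [dx, dy, dz, rx, ry, rz, claw, dx, dy, dz, rx, ry, rz, claw, ...]. A call has 1 to 12 rows; each row shifts and turns the commanded pose from where the row before left it, along the tool's axes as they then stand; what a row does not reach is not made up. A row lasts 1/12 s, in which the tool goes at most 41.7 mm and 7.16 degrees, less where a joint would pass 70% of its speed; a pose out of reach is approached as far as the arm can. A call with a number of a shift or a turn outside -1 to 1 is refused whole. A call with a gripper value outside its range is refused whole. The fingers move at their own pace and stop on an object; "force" is the grip in N (left out, the last holds). Time passes only in rows, so rows that do not move let the fingers close. It gives the time, the measured TCP pose, the force, the opening and the grip force at its end, in the units of the state.
- manip.sense(): the state, without advancing time (a new reading comes with each control period).
- manip.snapshot(name): name is "side" or "top"; returns a dict with "img" (384x512x3 uint8, red, green, blue), "mtx" (3x3 intrinsics, pixels), "distortion" ([k1, k2, p1, p2, k3] as OpenCV has them; the pictures are not rectified), "world_to_cam" (4x4, takes a point from world to camera coordinates). Camera axes: x right, y up, looking along -z (the intrinsics and any distortion apply to the point x, -y, -z); pixel columns grow to the right and rows downward; lengths in m; the calibration is good to about 2 mm. A picture is of the moment at which its call begins. There is no depth.
- manip.sign_off(): hands the job in; it is judged then, once.
Trained networks look in a picture, given as the dict that the camera call returned (one of the last four; its "shot" number tells which), for a name from the list of things; names that differ only in an ending like _2 or _b are one class to them, and where a whole thing is asked for, a point or a joint stands for the part that bears it (a point fixed in the world has none). Each returns a list of dicts, best first, with "conf" (0 to 1); they miss things now and then, are a little off and sometimes report something else, mostly with a low value. They report only what shows in the picture. A call takes as long as a camera call.
- manip.look_for(picture, query): "box" ([left, top, width, height] in pixels, round what is visible of it).
- manip.silhouettes(picture, query): "pixels" (384x512 bool, what is visible of it) and "box" ([left, top, width, height] in pixels, round what is visible of it).
The state is a dict: "t": time; "q": joint angles; "qd": joint speeds; "tau": joint torques, N m; "tcp_pos": TCP position; "tool_rot": TCP orientation; "force": force on the tool from outside, world axes, zero at the start; "ft_torque": the same for the moment, N m; "finger_gap": opening from 0.0 (shut) to 1.0 (fully open); "gripper_force": force on a finger pad.
Only numpy, scipy, OpenCV 4.12 (cv2) and the standard library are available. Lean on these libraries where they do the work, as an engineer would, in place of code of your own. Each camera call takes 0.05 s, during which the arm holds its last target. There are 200 camera calls.

## Working session

There is one attempt and no reset: what is moved stays moved. The work goes in short steps, Python scripts to look and compute and a tool call to move; the robot and the scene stay as the last step left them, time stands still between calls to the robot, and variables do not carry over. Pictures are saved under pics/ and viewed, at most 14 in all, crops included, and the job is handed in when it is done.

Besides the shell and the picture viewer there is one more tool, called by a JSON object that holds its "api" and its "payload". servo_tool: Moves the arm, as the interface text tells. Its arguments: {"type":"object","properties":{"commands":{"type":"array"},"force":{"type":"number"}},"required":["commands"]}

```bash
ls; mkdir -p pics
python3 - <<'E'
from station import manip
import cv2,numpy as np
print(manip.sense())
ims=[]
for n in ("top","side"):
    p=manip.snapshot(n)
    cv2.imwrite(f"pics/{n}0.png",p["img"][:,:,::-1])
    print(n,p["mtx"].tolist(),p["distortion"],np.round(p["world_to_cam"],4).tolist())
    for q in ("warmer","dial","clip","cup0","glove_box","jug","sugar_jar"):
        for d in manip.look_for(p,q): print(q,round(d["conf"],2),np.round(d["box"],1).tolist())
E
```

```text
pics
{'t': 0.0, 'q': array([ 1.08150783e+00,  5.28485575e-01,  1.43391297e+00,  2.28057458e-05,
        1.18140050e+00, -1.78491853e-01]), 'qd': array([-0.0004733 , -0.00148787,  0.00031725, -0.00029946, -0.0008905 ,
       -0.00020372]), 'tau': array([-7.81931976e-04, -4.42340326e+01, -1.78025848e+01, -2.25634599e-04,
        8.33624712e-03,  1.84509713e-05]), 'tcp_pos': array([0.19075206, 0.59442148, 0.23031831]), 'tool_rot': array([ 1.54777828e-01,  9.87948686e-01, -1.03881506e-03, -3.71502149e-04]), 'force': array([-0.07637859, -0.19393409,  0.13867714]), 'ft_torque': array([-0.01982343, -0.03578662, -0.00039656]), 'gripper_force': 0.0, 'finger_gap': 1.0014245403717885}
top [[369.6550569120864, 0.0, 250.65225683801788], [0.0, 369.6550569120864, 184.37800889298174], [0.0, 0.0, 1.0]] [-0.00347677  0.          0.          0.          0.        ] [[0.0159, -0.9995, -0.0286, 0.0388], [0.9915, 0.012, 0.1298, -0.5548], [-0.1294, -0.0305, 0.9911, -1.1623], [0.0, 0.0, 0.0, 1.0]]
warmer 0.58 [146.4, 155.8, 144.8, 80.0]
dial 0.46 [170.0, 192.4, 19.4, 19.3]
clip 0.34 [343.8, 144.2, 26.7, 21.
[... 365 characters left out ...]
, 0.0, 251.86262116525165], [0.0, 435.4806977801251, 182.8651373309436], [0.0, 0.0, 1.0]] [-0.15835245  0.          0.          0.          0.        ] [[0.8955, -0.4446, 0.0213, -0.4585], [0.2687, 0.5782, 0.7704, -0.2342], [-0.3548, -0.6842, 0.6372, -1.3699], [0.0, 0.0, 0.0, 1.0]]
dial 0.5 [212.8, 146.9, 11.2, 7.6]
clip 0.2 [301.1, 170.5, 52.6, 56.9]
cup0 0.96 [290.1, 255.1, 15.7, 23.2]
cup0 0.94 [293.9, 279.8, 21.2, 25.6]
cup0 0.87 [288.8, 216.5, 16.7, 25.5]
cup0 0.85 [255.6, 231.6, 19.9, 23.4]
cup0 0.85 [327.1, 235.7, 13.9, 23.8]
glove_box 0.79 [300.6, 170.8, 57.8, 57.4]
glove_box 0.74 [289.0, 215.3, 17.9, 27.4]
jug 0.66 [284.5, 145.1, 31.0, 37.0]
sugar_jar 0.71 [153.3, 125.2, 23.1, 30.2]
```

Run:
```python
import cv2
a=cv2.imread("pics/top0.png")[70:280,80:430]; cv2.imwrite("pics/top0c.png",cv2.resize(a,None,fx=2.25,fy=2.25,interpolation=cv2.INTER_CUBIC))
a=cv2.imread("pics/side0.png")[110:320,140:400]; cv2.imwrite("pics/side0c.png",cv2.resize(a,None,fx=2.8,fy=2.8,interpolation=cv2.INTER_CUBIC))
```

```text
(no output)
```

View pics/top0c.png

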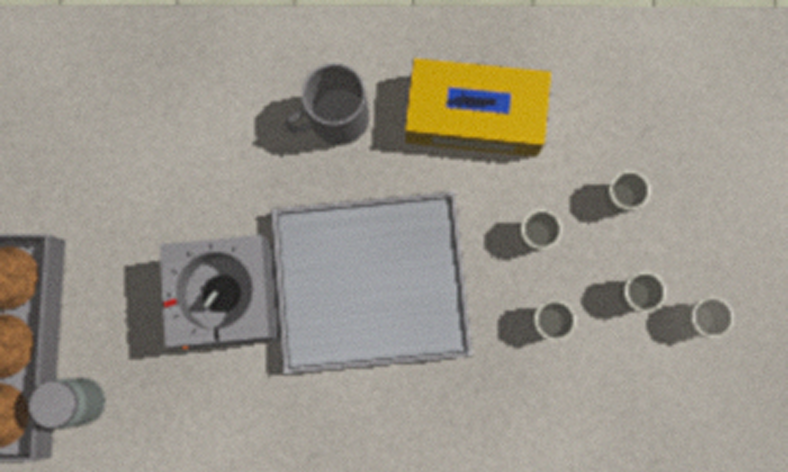

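View pics/side0c.png

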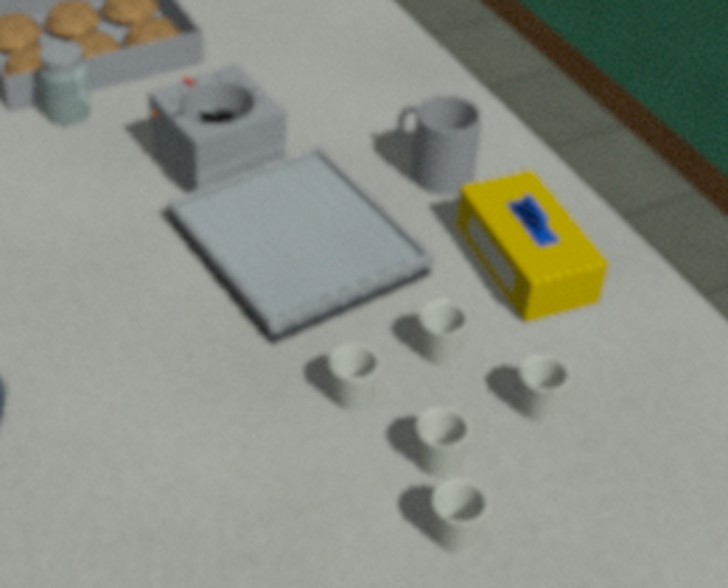

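The top view shows five cups at crop pixels (545,230), (630,190), (555,320), (645,293) and (712,317). The plate is at (274–466, 197–371). The dial well is near (213,290), with the black bar at (217,330), the red clip at (170,303) and the white pointer towards the lower left. The side view agrees.

```bash
cat > h.py <<'E'
import numpy as np, cv2
from station import manip
from scipy.optimize import least_squares, linear_sum_assignment
from scipy.spatial.transform import Rotation as R
F=np.diag([1.,-1,-1])
def project(p,P):
    M=F@p["world_to_cam"][:3,:3]; t=F@p["world_to_cam"][:3,3]
    return cv2.projectPoints(np.asarray(P,float).reshape(-1,1,3),cv2.Rodrigues(M)[0],t,p["mtx"],np.asarray(p["distortion"],float))[0][:,0]
def unproject(p,uv,z):
    n=cv2.undistortPoints(np.asarray(uv,float).reshape(-1,1,2),p["mtx"],np.asarray(p["distortion"],float))[:,0]
    M=p["world_to_cam"][:3,:3]; c=-M.T@p["world_to_cam"][:3,3]
    d=(M.T@F@np.c_[n,np.ones(len(n))].T).T
    return c+d*((z-c[2])/d[:,2])[:,None]
def w2w(P,w):  # warmer frame -> world, w=(x,y,yaw)
    P=np.asarray(P,float); c,s=np.cos(w[2]),np.sin(w[2])
    return np.c_[w[0]+c*P[:,0]-s*P[:,1], w[1]+s*P[:,0]+c*P[:,1], P[:,2]]
def crop(p,name,x0,y0,x1,y1,f): cv2.imwrite(name,cv2.resize(p["img"][y0:y1,x0:x1,::-1],None,fx=f,fy=f,interpolation=cv2.INTER_CUBIC))
def cups(cams=("top","side"),conf=0.5):
    "all cup positions: fit xy of upright cups on z0 to the boxes in both views"
    out={}
    for n in cams:
        p=manip.snapshot(n); out[n]=(p,[d for d in manip.look_for(p,"cup0") if d["conf"]>conf])
    return out
a=np.linspace(0,2*np.pi,40)
def cuppts(x,y,z0): return np.concatenate([np.c_[x+r*np.cos(a),y+r*np.sin(a),0*a+z0+z] for r,z in((.023,0),(.0265,.035),(.029,.06))])
def boxof(p,x,y,z0):
    q=project(p,cuppts(x,y,z0)); l,h=q.min(0),q.max(0); return np.r_[l,h]
def fitbox(p,b,z0):
    b=np.r_[b[:2],b[0]+b[2],b[1]+b[3]]-0
    g=unproject(p,[[(b[0]+b[2])/2,(b[1]+b[3])/2]],z0+.03)[0,:2]
    return least_squares(lambda v:boxof(p,*v,z0)-b,g).x
E
cat > fit.py <<'E'
from h import *
p=manip.snapshot("top"); s=manip.snapshot("side")
ct=lambda L:[((x+.5)/2.25-.5+80,(y+.5)/2.25-.5+70) for x,y in L]
cs=lambda L:[((x+.5)/2.8-.5+140,(y+.5)/2.8-.5+110) for x,y in L]
lip=[[.12,.135,.038],[.12,-.135,.038],[-.12,-.135,.038],[-.12,.135,.038]]
bx=[[.07,.28,.11],[.07,.14,.11],[-.07,.14,.11],[-.07,.28,.11]]
T=np.array(ct([(274,211),(451,197),(466,353),(286,371),(161,243),(268,236),(274,336),(163,347)]))
S=np.array(cs([(320,151),(430,265),(273,333),(168,209)]))
f=lambda w:np.r_[(project(p,w2w(lip+bx,w))-T).ravel(),(project(s,w2w(lip,w))-S).ravel()]
r=least_squares(f,[.6,0,0],loss="soft_l1"); w=r.x; print(w,np.round(r.fun.reshape(-1,2),1).tolist()); np.save("w.npy",w)
im=p["img"].copy()
for n in ("top","side"):
    q={"top":p,"side":s}[n]
    for d in manip.look_for(q,"cup0"):
        print(n,round(d["conf"],2),np.round(fitbox(q,d["box"],0),3))
    # overlay
    y0,y1,x0,x1=(150,250,140,300) if n=="top" else (120,240,180,320)
    k=5; c=cv2.resize(q["img"][y0:y1,x0:x1,::-1],None,fx=k,fy=k,interpolation=cv2.INTER_CUBIC)
    for L in (lip,bx,[[.052*np.cos(t),.21+.052*np.sin(t),.11] for t in a]):
        P=(project(q,w2w(L,w))-[x0,y0]+.5)*k-.5
        cv2.polylines(c,[np.int32(np.round(P))],True,(0,255,0),1)
    cv2.imwrite(f"pics/ov_{n}.png",c)
E
python3 fit.py
```

```text
[0.51826691 0.06203503 0.09939014] [[0.2, -1.0], [3.7, -2.0], [4.2, 2.5], [-0.2, 1.6], [0.9, 0.5], [-1.5, -0.4], [-1.1, 0.8], [2.2, -0.1], [0.1, -1.9], [1.7, -3.1], [-0.8, -2.5], [-0.3, -2.9]]
top 0.83 [ 0.502 -0.318]
top 0.75 [ 0.475 -0.415]
top 0.58 [ 0.66  -0.302]
top 0.53 [ 0.588 -0.178]
top 0.51 [ 0.467 -0.193]
side 0.92 [ 0.503 -0.313]
side 0.88 [ 0.465 -0.188]
side 0.66 [ 0.643 -0.309]
side 0.53 [ 0.588 -0.179]
```

View pics/ov_top.png

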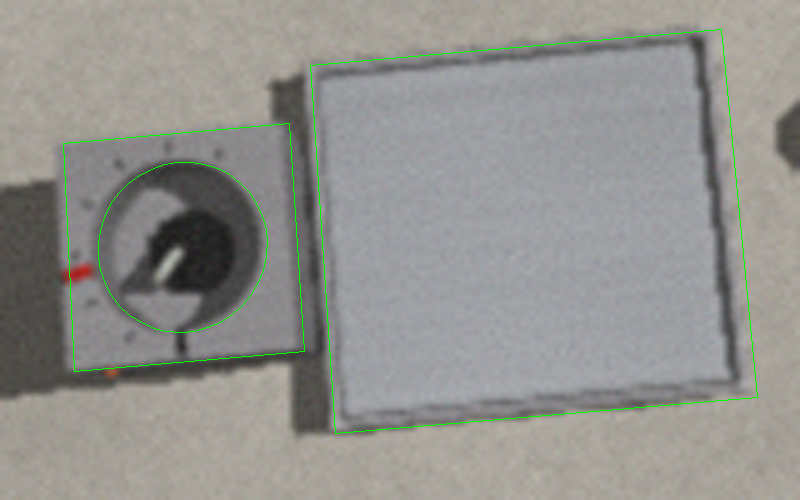

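The overlay fits the plate and box edges well. In this crop the red clip is at (78,273), the black bar at (181,343), and the white pointer runs from (180,253) to (158,280).

```bash
cat >> h.py <<'E'
def silh_box(p,conf=.4):
    r=[]
    for d in manip.silhouettes(p,"cup0"):
        if d["conf"]<conf: continue
        m=np.uint8(d["pixels"]); ys,xs=np.nonzero(m)
        if len(xs)<30: continue
        r.append((d["conf"],xs.mean(),ys.mean(),len(xs)))
    return r
def cen(p,x,y,z0):
    q=project(p,cuppts(x,y,z0)); h=cv2.convexHull(np.float32(q)); m=cv2.moments(h); return np.array([m["m10"]/m["m00"],m["m01"]/m["m00"]])
def findcups(z0=0,verbose=True):
    tops=[]
    for n in ("top","side"):
        p=manip.snapshot(n)
        for c,u,v,k in silh_box(p):
            g=unproject(p,[[u,v]],z0+.03)[0,:2]
            s=least_squares(lambda t:cen(p,*t,z0)-[u,v],g).x
            print(n,round(c,2),k,np.round(s,4))
E
python3 - <<'E'
from h import *
w=np.load("w.npy")
p=manip.snapshot("top")
f=lambda u,v:((u+.5)/5-.5+140,(v+.5)/5-.5+150)
c=w2w([[0,.21,.11]],w)[0]; print("dial",c)
def ang(P): d=P[:2]-c[:2]; return np.arctan2(d[1],d[0])
off=w[2]+np.pi
for nm,(u,v),z in (("clip",(78,273),.113),("bar in",(181,333),.11),("bar out",(182,355),.11),("ptr in",(180,253),.094),("ptr out",(158,280),.094)):
    P=unproject(p,[f(u,v)],z)[0]; print(nm,P,"radius",np.hypot(*(P-c)[:2]),"cw from off",(off-ang(P)+np.pi)%(2*np.pi)-np.pi)
A,B=[unproject(p,[f(*t)],.094)[0] for t in ((180,253),(158,280))]; d=B-A; print("ptr dir cw",(off-np.arctan2(d[1],d[0])))
findcups()
E
```

```text
dial [0.49742933 0.27099865 0.11      ]
clip [0.48002641 0.33324763 0.113     ] radius 0.06463587807834426 cw from off 1.3975769967843252
bar in [0.44474224 0.26943453 0.11      ] radius 0.052710298442363406 cw from off 0.0697118498500231
bar out [0.43149199 0.2682664  0.11      ] radius 0.06599392149924578 cw from off 0.05797684737667552
ptr in [0.49464836 0.27585986 0.094     ] radius 0.005600463222459913 cw from off 1.1505549606569652
ptr out [0.47777188 0.2888099  0.094     ] radius 0.02652651108423587 cw from off 0.8355550570371606
ptr dir cw 0.7538981937341003
top 0.84 331 [ 0.4743 -0.4096]
top 0.75 291 [ 0.6522 -0.2994]
top 0.65 286 [ 0.5071 -0.3188]
top 0.61 260 [ 0.4655 -0.1912]
top 0.53 287 [ 0.5949 -0.1746]
side 0.93 392 [ 0.5062 -0.3191]
side 0.86 336 [ 0.5923 -0.176 ]
side 0.78 363 [ 0.6507 -0.3023]
side 0.7 411 [ 0.4737 -0.4092]
side 0.64 338 [ 0.4632 -0.194 ]
```

View pics/ov_side.png

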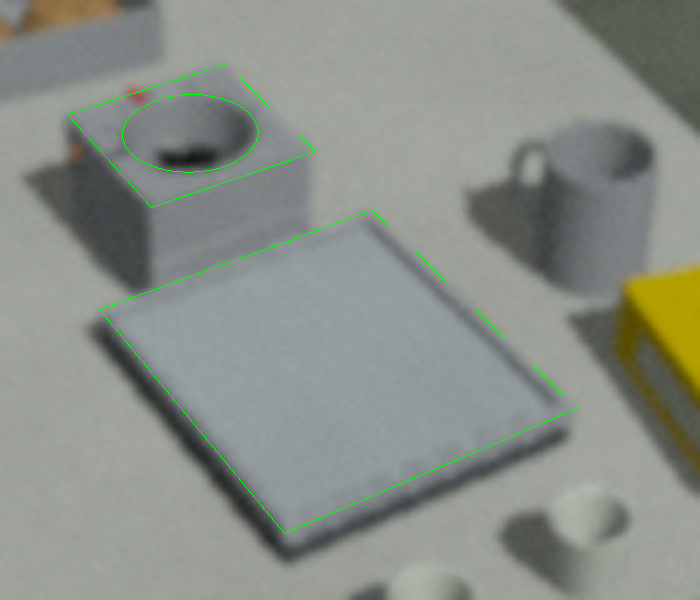

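The side overlay confirms the warmer pose to within a few mm. Next I'll plan the move to the dial, which reads about 0.75 rad, with the clip at about 1.385.

```bash
cat >> h.py <<'E'
def plan(*wps,step=.037):
    "wps: (pos,yaw of tool x, opening[, step]); prints rows, straight line + yaw spread evenly, from the measured pose"
    s=manip.sense(); p=s["tcp_pos"].copy(); Rm=R.from_quat(s["tool_rot"]); x=Rm.as_matrix()[:,0]
    yaw=np.arctan2(x[1],x[0]); print("t",round(s["t"],2),"tcp",np.round(p,4),"yaw",round(yaw,3),"q",np.round(s["q"],2),"gap",round(s["finger_gap"],3))
    for wp in wps:
        pos,ty,op=wp[:3]; st=wp[3] if len(wp)>3 else step
        pos=np.asarray(pos,float); Rt=R.from_matrix(np.array([[np.cos(ty),np.sin(ty),0],[np.sin(ty),-np.cos(ty),0],[0,0,-1]]))
        dr=(Rm.inv()*Rt).as_rotvec()
        if abs(dr[2])>np.pi-.2: print("big turn")
        n=max(1,int(np.ceil(np.linalg.norm(pos-p)/st)),int(np.ceil(np.linalg.norm(dr)/.115)))
        for i in range(n):
            k=n-i
            d=Rm.inv().apply((pos-p)/k)/.5; r=(Rm.inv()*Rt).as_rotvec()/k/(2*np.pi)
            d=np.round(d,4); r=np.round(r,4)
            print(", ".join(f"{v:g}" for v in np.r_[d,r,op]+0.),end=",\n" if i<n-1 else "  #--\n")
            p=p+Rm.apply(d*.5); Rm=Rm*R.from_rotvec(r*2*np.pi)
E
python3 - <<'E'
from h import *
plan(((.4975,.273,.2),2.486,-.18),((.4975,.273,.12),2.486,-.18))
E
```

```text
t 1.25 tcp [0.1911 0.5951 0.2313] yaw 2.831 q [ 1.08  0.53  1.43  0.    1.18 -0.18] gap 0.998
-0.06, -0.0328, 0.0048, 0, 0, 0.0042, -0.18,
-0.0609, -0.0312, 0.0048, 0, 0, 0.0042, -0.18,
-0.0617, -0.0295, 0.0048, 0, 0, 0.0042, -0.18,
-0.0624, -0.0279, 0.0048, 0, 0, 0.0042, -0.18,
-0.0631, -0.0263, 0.0048, 0, 0, 0.0042, -0.18,
-0.0638, -0.0246, 0.0048, 0, 0, 0.0042, -0.18,
-0.0645, -0.0229, 0.0048, 0, 0, 0.0042, -0.18,
-0.065, -0.0212, 0.0048, 0, 0, 0.0042, -0.18,
-0.0656, -0.0194, 0.0048, 0, 0, 0.0043, -0.18,
-0.0661, -0.0177, 0.0049, 0, 0, 0.0042, -0.18,
-0.0665, -0.0159, 0.0048, 0, 0, 0.0043, -0.18,
-0.0669, -0.0141, 0.0049, 0, 0, 0.0042, -0.18,
-0.0672, -0.0123, 0.0048, 0, 0, 0.0043, -0.18  #--
0, 0, 0.0533, 0, 0, 0, -0.18,
0, 0, 0.0534, 0, 0, 0, -0.18,
0, 0, 0.0533, 0, 0, 0, -0.18  #--
```

{"api": "servo_tool", "payload": {"commands": [-0.06,-0.0328,0.0048,0,0,0.0042,-0.18,-0.0609,-0.0312,0.0048,0,0,0.0042,-0.18,-0.0617,-0.0295,0.0048,0,0,0.0042,-0.18,-0.0624,-0.0279,0.0048,0,0,0.0042,-0.18,-0.0631,-0.0263,0.0048,0,0,0.0042,-0.18,-0.0638,-0.0246,0.0048,0,0,0.0042,-0.18,-0.0645,-0.0229,0.0048,0,0,0.0042,-0.18,-0.065,-0.0212,0.0048,0,0,0.0042,-0.18,-0.0656,-0.0194,0.0048,0,0,0.0043,-0.18,-0.0661,-0.0177,0.0049,0,0,0.0042,-0.18,-0.0665,-0.0159,0.0048,0,0,0.0043,-0.18,-0.0669,-0.0141,0.0049,0,0,0.0042,-0.18], "force": 25}}

```text
t: 2.25
tcp_pos: [0.475, 0.2964, 0.2025]
tool_rot: [0.31, 0.951, 0.0, 0.0]
force: [0.3, 0.1, -0.6]
finger_gap: 0.409
gripper_force: 0.0
```

{"api": "servo_tool", "payload": {"commands": [-0.0672,-0.0123,0.0048,0,0,0.0043,-0.18,0,0,0.05,0,0,0,-0.18,0,0,0.05,0,0,0,-0.18,0,0,0.05,0,0,0,-0.18,0,0,0,0,0,0,-0.18,0,0,0,0,0,0,-0.18]}}

```text
t: 2.75
tcp_pos: [0.4967, 0.2726, 0.1241]
tool_rot: [0.322, 0.947, -0.001, -0.001]
force: [-0.0, -0.5, -0.1]
finger_gap: 0.407
gripper_force: 0.0
```

{"api": "servo_tool", "payload": {"commands": [0,0,0.027,0,0,0,-0.18,0,0,0.027,0,0,0,-0.18,0,0,0.027,0,0,0,-0.18,0,0,0.025,0,0,0,-0.18,0,0,0,0,0,0,-0.18]}}

```text
t: 3.17
tcp_pos: [0.4973, 0.2733, 0.072]
tool_rot: [0.322, 0.947, -0.0, -0.0]
force: [0.7, -0.8, 0.5]
finger_gap: 0.408
gripper_force: 0.0
```

{"api": "servo_tool", "payload": {"commands": [0,0,0,0,0,0,-1,0,0,0,0,0,0,-1,0,0,0,0,0,0,-1,0,0,0,0,0,0,-1,0,0,0,0,0,0,-1,0,0,0,0,0,0,-1], "force": 25}}

```text
t: 3.67
tcp_pos: [0.4996, 0.2743, 0.0738]
tool_rot: [0.322, 0.947, 0.002, 0.002]
force: [1.2, 4.8, 5.8]
finger_gap: 0.156
gripper_force: 30.5
```

{"api": "servo_tool", "payload": {"commands": [-0.002,0.004,-0.003,0,0,0,-1,0,0,0,0,0,-0.012,-1,0,0,0,0,0,-0.015,-1,0,0,0,0,0,-0.015,-1,0,0,0,0,0,-0.015,-1,0,0,0,0,0,-0.015,-1,0,0,0,0,0,-0.015,-1,0,0,0,0,0,-0.012,-1,0,0,0,0,0,-0.009,-1,0,0,0,0,0,0,-1,0,0,0,0,0,0,-1]}}

```text
t: 4.58
tcp_pos: [0.5002, 0.2758, 0.0739]
tool_rot: [-0.011, 1.0, 0.002, 0.001]
force: [1.7, 8.5, -1.2]
finger_gap: 0.155
gripper_force: 29.6
```

Run:
```python
from h import *
s=manip.sense(); x=R.from_quat(s["tool_rot"]).as_matrix()[:,0]; print(np.arctan2(x[1],x[0])%6.283,s["ft_torque"],s["force"],s["tcp_pos"],s["q"][5],s["gripper_force"])
```

```text
3.16343557663462 [ 1.41243843 -0.17553703  0.00891579] [ 1.65216517  8.47363701 -1.16292933] [0.50024529 0.27584582 0.07386783] -1.2882367253129368 29.597394168376923
```

{"api": "servo_tool", "payload": {"commands": [0,0.005,0,0,0,0,-1,0,0,0,0,0,-0.006,-1,0,0,0,0,0,-0.006,-1,0,0,0,0,0,0,-1,0,0,0,0,0,0,-1]}}

```text
t: 5.0
tcp_pos: [0.5002, 0.2762, 0.0738]
tool_rot: [-0.049, 0.999, -0.0, 0.001]
force: [2.2, 0.7, 0.4]
finger_gap: 0.154
gripper_force: 29.9
```

```bash
cat > st.py <<'E'
from h import *
s=manip.sense(); x=R.from_quat(s["tool_rot"]).as_matrix()[:,0]; print(np.round([np.arctan2(x[1],x[0])%6.283,*s["ft_torque"],*s["force"],*s["tcp_pos"],s["q"][5],s["gripper_force"],s["finger_gap"]],3).tolist())
E
python3 st.py
```

```text
[3.239, 0.135, -0.51, 0.128, 2.153, 0.736, 0.362, 0.5, 0.276, 0.074, -1.358, 29.874, 0.154]
```

{"api": "servo_tool", "payload": {"commands": [0,0,0,0,0,-0.008,-1,0,0,0,0,0,-0.008,-1,0,0,0,0,0,0,-1,0,0,0,0,0,0,-1]}}

```text
t: 5.33
tcp_pos: [0.4994, 0.2763, 0.074]
tool_rot: [-0.097, 0.995, 0.0, -0.0]
force: [1.0, 0.6, 5.3]
finger_gap: 0.156
gripper_force: 60.7
```

```bash
python3 st.py
```

```text
[3.336, 0.015, -0.08, -0.899, 1.044, 0.644, 5.27, 0.499, 0.276, 0.074, -1.457, 60.734, 0.156]
```

{"api": "servo_tool", "payload": {"commands": [0,0,0,0,0,0,-0.3,0,0,0,0,0,0,-0.18,0,0,0,0,0,0,-0.18,0,0,0,0,0,0,-0.18,0,0,-0.05,0,0,0,-0.18,0,0,-0.06,0,0,0,-0.18,0,0,-0.07,0,0,0,-0.18,0,0,-0.07,0,0,0,-0.18,0,0,0,0,0,0,-0.18]}}

```text
t: 6.08
tcp_pos: [0.5032, 0.2779, 0.2051]
tool_rot: [-0.1, 0.995, 0.001, 0.006]
force: [1.7, -0.3, 0.2]
finger_gap: 0.409
gripper_force: 0.0
```

Run:
```python
from h import *
plan(((.505,.05,.24),2.4,.2,.038),((.47,-.08,.2),1.67,.55,.038))
```

```text
t 6.08 tcp [0.5032 0.2779 0.2051] yaw -2.942 q [ 0.31  0.49  1.6  -0.    1.04 -1.46] gap 0.409
0.0096, -0.0497, -0.0079, 0.0001, 0.0002, 0.0166, 0.2,
0.0043, -0.0504, -0.0079, 0.0001, 0.0002, 0.0167, 0.2,
-0.001, -0.0506, -0.0079, 0.0001, 0.0002, 0.0166, 0.2,
-0.0062, -0.0503, -0.0078, 0.0001, 0.0002, 0.0167, 0.2,
-0.0114, -0.0493, -0.0078, 0.0001, 0.0002, 0.0166, 0.2,
-0.0165, -0.0479, -0.0078, 0.0002, 0.0002, 0.0167, 0.2,
-0.0214, -0.0459, -0.0078, 0.0001, 0.0002, 0.0166, 0.2,
-0.0261, -0.0434, -0.0078, 0.0002, 0.0002, 0.0167, 0.2,
-0.0305, -0.0405, -0.0077, 0.0001, 0.0002, 0.0166, 0.2  #--
-0.0177, -0.0341, 0.0114, 0, 0, 0.0166, 0.55,
-0.0212, -0.0321, 0.0114, 0, 0, 0.0166, 0.55,
-0.0244, -0.0298, 0.0114, 0, 0, 0.0166, 0.55,
-0.0274, -0.027, 0.0114, 0, 0, 0.0166, 0.55,
-0.03, -0.0241, 0.0115, 0, 0, 0.0166, 0.55,
-0.0324, -0.0208, 0.0114, 0, 0, 0.0166, 0.55,
-0.0343, -0.0173, 0.0115, 0, 0, 0.0166, 0.55  #--
```

Run:
```python
from h import *
np.save("w.npy",[.520,.066,.099])
findcups()
plan(((.465,-.192,.17),1.67,.7,.04))
```

```text
top 0.85 326 [ 0.4743 -0.4097]
top 0.77 293 [ 0.6524 -0.3001]
top 0.72 290 [ 0.4665 -0.1927]
top 0.69 258 [ 0.5956 -0.1757]
top 0.63 285 [ 0.5082 -0.3191]
top 0.4 7663 [0.512  0.1034]
side 0.9 377 [ 0.5067 -0.3182]
side 0.87 331 [ 0.4646 -0.1925]
side 0.74 342 [ 0.5931 -0.1757]
side 0.71 376 [ 0.6511 -0.3013]
side 0.67 430 [ 0.4725 -0.4107]
t 6.28 tcp [0.4982 0.2761 0.1974] yaw -2.943 q [ 0.31  0.5   1.61 -0.    1.04 -1.46] gap 0.409
0.0167, -0.0603, 0.0037, 0, 0, 0.0177, 0.7,
0.0099, -0.0618, 0.0037, 0, 0, 0.0177, 0.7,
0.003, -0.0625, 0.0037, 0, 0, 0.0177, 0.7,
-0.004, -0.0624, 0.0037, 0, 0, 0.0177, 0.7,
-0.0109, -0.0616, 0.0037, 0, 0, 0.0177, 0.7,
-0.0177, -0.06, 0.0037, 0, 0, 0.0177, 0.7,
-0.0242, -0.0577, 0.0038, -0.0001, 0, 0.0177, 0.7,
-0.0305, -0.0546, 0.0037, 0, 0, 0.0177, 0.7,
-0.0364, -0.0509, 0.0037, -0.0001, 0, 0.0178, 0.7,
-0.0418, -0.0465, 0.0037, 0, 0, 0.0177, 0.7,
-0.0467, -0.0416, 0.0037, -0.0001, 0, 0.0178, 0.7,
-0.0511, -0.0362, 0.0037, -0.0001, 0, 0.0177, 0.7,
-0.0548, -0.0303, 0.0036, 0, 0, 0.0178, 0.7,
-0.0578, -0.0239, 0.0036, -0.0001, -0.0001, 0.0177, 0.7,
-0.0601, -0.0174, 0.0037, 0, 0, 0.0178, 0.7  #--
```

{"api": "servo_tool", "payload": {"commands": [0.0167,-0.0603,0.0037,0,0,0.0177,0.7,0.0099,-0.0618,0.0037,0,0,0.0177,0.7,0.003,-0.0625,0.0037,0,0,0.0177,0.7,-0.004,-0.0624,0.0037,0,0,0.0177,0.7,-0.0109,-0.0616,0.0037,0,0,0.0177,0.7,-0.0177,-0.06,0.0037,0,0,0.0177,0.7,-0.0242,-0.0577,0.0038,0,0,0.0177,0.7,-0.0305,-0.0546,0.0037,0,0,0.0177,0.7,-0.0364,-0.0509,0.0037,0,0,0.0178,0.7,-0.0418,-0.0465,0.0037,0,0,0.0177,0.7,-0.0467,-0.0416,0.0037,0,0,0.0178,0.7,-0.0511,-0.0362,0.0037,0,0,0.0177,0.7]}}

```text
t: 7.28
tcp_pos: [0.471, -0.0988, 0.1743]
tool_rot: [0.541, 0.841, -0.0, -0.002]
force: [0.7, -0.2, -0.4]
finger_gap: 0.849
gripper_force: 0.0
```

{"api": "servo_tool", "payload": {"commands": [-0.0548,-0.0303,0.0036,0,0,0.0178,0.7,-0.0578,-0.0239,0.0036,0,0,0.0177,0.7,-0.0601,-0.0174,0.0037,0,0,0.0178,0.7,0,0,0,0,0,0,0.7,0,0,0,0,0,0,0.7,0,0,0,0,0,0,0.7]}}

```text
t: 7.78
tcp_pos: [0.4649, -0.1905, 0.1693]
tool_rot: [0.671, 0.741, -0.0, -0.002]
force: [0.3, 1.1, 0.4]
finger_gap: 0.852
gripper_force: 0.0
```

Run:
```python
from h import *
p=manip.snapshot("top"); crop(p,"pics/d1.png",140,150,300,250,5)
plan(((.4655,-.1925,.026),1.67,.7,.03))
```

```text
t 7.83 tcp [ 0.4651 -0.1901  0.1697] yaw 1.671 q [-0.61  0.46  1.8   0.    0.89 -0.71] gap 0.846
-0.0011, 0.0002, 0.0575, -0.0001, -0.0001, 0, 0.7,
-0.0011, 0.0002, 0.0575, -0.0001, -0.0001, 0, 0.7,
-0.0011, 0.0001, 0.0574, -0.0001, -0.0001, 0.0001, 0.7,
-0.001, 0.0001, 0.0575, -0.0001, -0.0001, 0, 0.7,
-0.0011, 0.0001, 0.0574, 0, 0, 0.0001, 0.7  #--
```

View pics/d1.png

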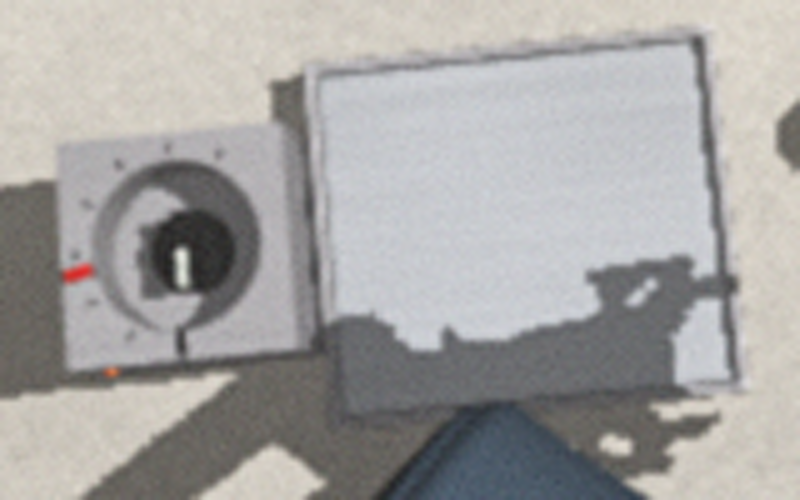

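The pointer at (181,250–283) now faces the black bar at (181,345), so the dial is off. Now the first cup.

{"api": "servo_tool", "payload": {"commands": [-0.002,0,0.06,0,0,0,0.7,-0.002,0.001,0.06,0,0,0,0.7,-0.001,0,0.06,0,0,0,0.7,0,0,0.06,0,0,0,0.7,0,0,0.03,0,0,0,0.7,0,0,0.017,0,0,0,0.7,0,0,0,0,0,0,-1,0,0,0,0,0,0,-1,0,0,0,0,0,0,-1,0,0,0,0,0,0,-1,0,0,0,0,0,0,-1,0,0,0,0,0,0,-1], "force": 22}}

```text
t: 8.83
tcp_pos: [0.4673, -0.1943, 0.0282]
tool_rot: [0.671, 0.741, 0.0, 0.001]
force: [-0.2, -0.5, -0.7]
finger_gap: 0.656
gripper_force: 23.6
```

Run:
```python
from h import *
w=np.load("w.npy")
T=w2w([[-.055,-.08,0]],w)[0]; print(T)
plan((manip.sense()["tcp_pos"]+[0,0,.13],1.67,-1,.03),((T[0],T[1],.155),1.67,-1,.035))
```

```text
[ 0.47317638 -0.01904439  0.        ]
t 8.83 tcp [ 0.4673 -0.1943  0.0282] yaw 1.67 q [-0.62  0.71  1.88 -0.    0.55 -0.71] gap 0.656
-0.0001, 0.0001, -0.052, 0, 0, 0, -1,
0, 0.0001, -0.052, 0.0001, 0, 0, -1,
-0.0001, 0, -0.052, 0, 0.0001, 0, -1,
0, 0, -0.052, 0.0001, 0, 0, -1,
0, 0, -0.052, 0, 0.0001, 0, -1  #--
0.0579, 0.0077, 0.0011, 0, 0, 0, -1,
0.058, 0.0077, 0.0011, 0, 0, 0, -1,
0.0579, 0.0077, 0.001, 0, 0, 0, -1,
0.058, 0.0077, 0.0011, 0, 0, 0, -1,
0.0579, 0.0077, 0.001, 0, 0, 0, -1,
0.058, 0.0078, 0.0011, 0, 0, 0, -1  #--
```

{"api": "servo_tool", "payload": {"commands": [0,0,-0.03,0,0,0,-1,0,0,-0.05,0,0,0,-1,0,0,-0.06,0,0,0,-1,0,0,-0.06,0,0,0,-1,0,0,-0.06,0,0,0,-1,0.04,0.006,0,0,0,0,-1,0.058,0.008,0,0,0,0,-1,0.058,0.008,0,0,0,0,-1,0.058,0.008,0,0,0,0,-1,0.058,0.008,0,0,0,0,-1,0.055,0.008,0,0,0,0,-1,0.021,0.002,0,0,0,0,-1]}}

```text
t: 9.83
tcp_pos: [0.4726, -0.0155, 0.1577]
tool_rot: [0.67, 0.742, 0.0, -0.001]
force: [-0.4, -0.3, -0.5]
finger_gap: 0.66
gripper_force: 23.9
```

{"api": "servo_tool", "payload": {"commands": [0,0,0,0,0,0,-1,0,0,0.03,0,0,0,-1,0,0,0.05,0,0,0,-1,0,0,0.05,0,0,0,-1,0,0,0.03,0,0,0,-1,0,0,0.015,0,0,0,-1,0,0,0,0,0,0,-1,0,0,0,0,0,0,-1]}}

```text
t: 10.5
tcp_pos: [0.474, -0.0194, 0.0699]
tool_rot: [0.672, 0.741, -0.0, 0.0]
force: [0.4, -0.8, -0.5]
finger_gap: 0.662
gripper_force: 23.9
```

```bash
python3 st.py
```

```text
[1.669, 0.008, 0.031, -0.025, 0.436, -0.85, -0.543, 0.474, -0.019, 0.07, -0.375, 23.946, 0.662]
```

{"api": "servo_tool", "payload": {"commands": [0,0,0.005,0,0,0,-1,0,0,0.005,0,0,0,-1,0,0,0.005,0,0,0,-1,0,0,0.004,0,0,0,-1,0,0,0.002,0,0,0,-1,0,0,0.002,0,0,0,-1,0,0,0,0,0,0,-1]}}

```text
t: 11.08
tcp_pos: [0.4736, -0.0184, 0.0582]
tool_rot: [0.671, 0.741, -0.0, -0.0]
force: [-0.4, -0.1, -0.8]
finger_gap: 0.657
gripper_force: 23.9
```

{"api": "servo_tool", "payload": {"commands": [0,0,0.002,0,0,0,-1,0,0,0.001,0,0,0,-1,0,0,0,0,0,0,-1]}}

```text
t: 11.33
tcp_pos: [0.4737, -0.0185, 0.0568]
tool_rot: [0.671, 0.741, 0.0, 0.0]
force: [-0.6, -0.1, -0.4]
finger_gap: 0.658
gripper_force: 24.0
```

{"api": "servo_tool", "payload": {"commands": [0,0,0.002,0,0,0,-1,0,0,0.001,0,0,0,-1,0,0,0,0,0,0,-1]}}

```text
t: 11.58
tcp_pos: [0.4738, -0.0185, 0.0565]
tool_rot: [0.671, 0.741, 0.0, 0.0]
force: [-2.0, 0.7, 11.3]
finger_gap: 0.656
gripper_force: 24.4
```

```bash
python3 - <<'E'
from h import *
p=manip.snapshot("side"); crop(p,"pics/s1.png",190,150,320,260,6)
E
python3 st.py
```

```text
[1.67, 0.036, 0.451, -0.01, -0.786, 0.172, 11.281, 0.474, -0.019, 0.057, -0.374, 24.368, 0.661]
```

View pics/s1.png

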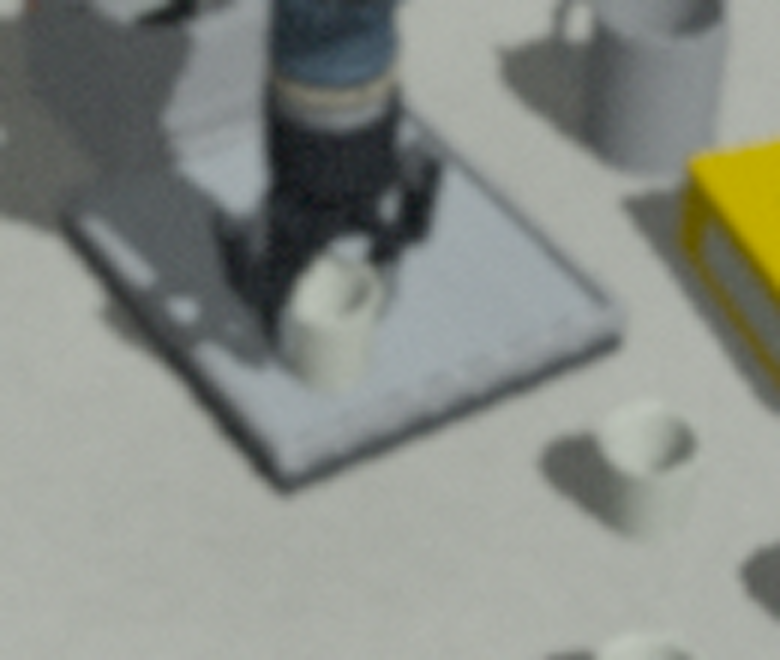

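The cup stands on the plate, with its foot near (330,385) in the crop, and there is 11 N of contact. I'll release it.

{"api": "servo_tool", "payload": {"commands": [0,0,-0.001,0,0,0,0.4,0,0,0,0,0,0,0.5,0,0,0,0,0,0,0.7,0,0,0,0,0,0,0.7,0,0,-0.03,0,0,0,0.7,0,0,-0.06,0,0,0,0.7,0,0,-0.06,0,0,0,0.7,0,0,-0.06,0,0,0,0.7,0,0,0,0,0,0,0.7]}}

```text
t: 12.38
tcp_pos: [0.4769, -0.0193, 0.1653]
tool_rot: [0.671, 0.741, 0.002, 0.005]
force: [0.3, -0.5, 0.1]
finger_gap: 0.854
gripper_force: 0.0
```

Run:
```python
from h import *
findcups()
plan(((.5942,-.1757,.15),1.67,.7,.036),((.5942,-.1757,.027),1.67,.7,.03))
```

```text
top 0.74 287 [ 0.653  -0.2991]
top 0.71 263 [ 0.5944 -0.1745]
top 0.57 620 [0.3408 0.4931]
top 0.55 327 [ 0.4737 -0.4113]
side 0.82 460 [ 0.4729 -0.409 ]
side 0.71 357 [ 0.6501 -0.3015]
side 0.7 396 [ 0.5066 -0.3189]
side 0.59 319 [0.4867 0.0106]
side 0.54 364 [ 0.5944 -0.1739]
t 12.58 tcp [ 0.4727 -0.0183  0.16  ] yaw 1.67 q [-0.28  0.44  1.88 -0.    0.83 -0.37] gap 0.851
-0.0562, 0.0351, 0.0032, -0.0001, 0, 0, 0.7,
-0.0562, 0.0351, 0.0032, 0, 0, 0, 0.7,
-0.0562, 0.0351, 0.0033, -0.0001, 0, 0, 0.7,
-0.0562, 0.0351, 0.0033, 0, 0, 0, 0.7,
-0.0562, 0.0351, 0.0032, -0.0001, -0.0001, 0, 0.7,
-0.0563, 0.0352, 0.0033, 0, 0, -0.0001, 0.7  #--
0, 0, 0.0492, 0, 0, 0, 0.7,
0, 0, 0.0492, 0, 0, 0, 0.7,
0, 0, 0.0492, 0, 0, 0, 0.7,
0, 0, 0.0492, 0, 0, 0, 0.7,
0, 0, 0.0492, 0, 0, 0, 0.7  #--
```

Run:
```python
from h import *
p=manip.snapshot("top")
ct=lambda L:[((x+.5)/2.25-.5+80,(y+.5)/2.25-.5+70) for x,y in L]
print(unproject(p,ct([(405,147),(540,157)]),0.),unproject(p,ct([(405,138),(542,147)]),.07))
```

```text
[[ 0.72854004  0.01947108  0.        ]
 [ 0.71479306 -0.18345929  0.        ]] [[ 0.72290176  0.0190964   0.07      ]
 [ 0.71131895 -0.17535199  0.07      ]]
```

{"api": "servo_tool", "payload": {"commands": [-0.056,0.035,0,0,0,0,0.7,-0.056,0.035,0,0,0,0,0.7,-0.056,0.035,0.004,0,0,0,0.7,-0.056,0.035,0.005,0,0,0,0.7,-0.056,0.035,0.005,0,0,0,0.7,-0.055,0.036,0.006,0,0,0,0.7,0,0,0,0,0,0,0.7,0,0,0.05,0,0,0,0.7,0,0,0.05,0,0,0,0.7,0,0,0.05,0,0,0,0.7,0,0,0,0,0,0,0.7,0,0,0,0,0,0,0.7]}}

```text
t: 13.63
tcp_pos: [0.593, -0.1737, 0.0732]
tool_rot: [0.671, 0.741, -0.001, -0.003]
force: [-0.5, 0.5, -0.7]
finger_gap: 0.852
gripper_force: 0.0
```

{"api": "servo_tool", "payload": {"commands": [0.001,0.002,0.03,0,0,0,0.7,0,0,0.03,0,0,0,0.7,0,0,0.02,0,0,0,0.7,0,0,0.01,0,0,0,0.7,0,0,0,0,0,0,-1,0,0,0,0,0,0,-1,0,0,0,0,0,0,-1,0,0,0,0,0,0,-1,0,0,0,0,0,0,-1,0,0,0,0,0,0,-1]}}

```text
t: 14.47
tcp_pos: [0.5963, -0.1743, 0.0312]
tool_rot: [0.671, 0.741, 0.0, 0.0]
force: [0.6, -0.2, -0.7]
finger_gap: 0.649
gripper_force: 23.7
```

Run:
```python
from h import *
w=np.load("w.npy")
T=w2w([[.055,-.08,0]],w)[0]; print(T)
s=manip.sense()["tcp_pos"]
plan((s+[0,0,.13],1.67,-1,.03),((T[0],T[1],s[2]+.13),1.67,-1,.035))
for i in [[.055,0,0],[-.055,0,0],[.055,.08,0]]: print(w2w([i],w))
```

```text
[ 0.58263776 -0.00817217  0.        ]
t 14.47 tcp [ 0.5963 -0.1743  0.0312] yaw 1.67 q [-0.46  0.79  1.57  0.    0.77 -0.56] gap 0.649
0, 0, -0.052, 0, 0, 0, -1,
0, 0, -0.052, 0, 0, 0, -1,
0, 0.0001, -0.052, 0, 0, 0, -1,
0, 0, -0.052, 0, 0, 0, -1,
-0.0001, 0.0001, -0.052, 0.0001, 0.0001, -0.0001, -1  #--
0.0667, 0.0012, 0, 0, 0, 0, -1,
0.0666, 0.0011, 0, 0, 0, 0, -1,
0.0667, 0.0012, 0, 0, 0, 0, -1,
0.0666, 0.0011, 0, 0, 0, 0, -1,
0.0667, 0.0012, 0.0001, 0, 0, 0, -1  #--
[[0.57473069 0.07143611 0.        ]]
[[0.46526931 0.06056389 0.        ]]
[[0.56682362 0.15104439 0.        ]]
```

{"api": "servo_tool", "payload": {"commands": [0,0,-0.03,0,0,0,-1,0,0,-0.05,0,0,0,-1,0,0,-0.06,0,0,0,-1,0,0,-0.06,0,0,0,-1,0,0,-0.06,0,0,0,-1,0.04,0.001,0,0,0,0,-1,0.066,0.001,0,0,0,0,-1,0.066,0.001,0,0,0,0,-1,0.066,0.001,0,0,0,0,-1,0.055,0.001,0,0,0,0,-1,0.04,0.001,0,0,0,0,-1,0,0,0,0,0,0,-1]}}

```text
t: 15.47
tcp_pos: [0.5811, -0.0039, 0.1609]
tool_rot: [0.67, 0.743, 0.0, -0.001]
force: [0.0, 0.5, -1.6]
finger_gap: 0.649
gripper_force: 24.1
```

{"api": "servo_tool", "payload": {"commands": [0,0,0.03,0,0,0,-1,0,0,0.05,0,0,0,-1,0,0,0.05,0,0,0,-1,0,0,0.04,0,0,0,-1,0,0,0.015,0,0,0,-1,0,0,0.005,0,0,0,-1,0,0,0.003,0,0,0,-1,0,0,0,0,0,0,-1,0,0,0,0,0,0,-1]}}

```text
t: 16.22
tcp_pos: [0.5837, -0.0086, 0.0655]
tool_rot: [0.671, 0.741, 0.001, 0.001]
force: [0.1, 0.5, -0.6]
finger_gap: 0.651
gripper_force: 24.1
```

Contact is expected at about 0.0595, so I'll lower slowly.

{"api": "servo_tool", "payload": {"commands": [0,0,0.004,0,0,0,-1,0,0,0.004,0,0,0,-1,0,0,0.003,0,0,0,-1,0,0,0.001,0,0,0,-1,0,0,0.001,0,0,0,-1,0,0,0,0,0,0,-1]}}

```text
t: 16.72
tcp_pos: [0.5834, -0.0084, 0.0609]
tool_rot: [0.671, 0.741, 0.001, 0.001]
force: [-4.2, -0.3, 15.9]
finger_gap: 0.653
gripper_force: 25.1
```

{"api": "servo_tool", "payload": {"commands": [0,0,-0.002,0,0,0,0.4,0,0,0,0,0,0,0.5,0,0,0,0,0,0,0.7,0,0,0,0,0,0,0.7,0,0,-0.03,0,0,0,0.7,0,0,-0.06,0,0,0,0.7,0,0,-0.06,0,0,0,0.7,0,0,-0.06,0,0,0,0.7,0,0,0,0,0,0,0.7]}}

```text
t: 17.47
tcp_pos: [0.5865, -0.0088, 0.1692]
tool_rot: [0.671, 0.741, 0.003, 0.005]
force: [1.2, -0.0, 0.2]
finger_gap: 0.851
gripper_force: 0.0
```

Run:
```python
from h import *
findcups()
plan(((.6515,-.3005,.15),1.67,.7,.036))
```

```text
top 0.84 320 [ 0.5078 -0.3164]
top 0.7 297 [ 0.6524 -0.2994]
top 0.57 331 [ 0.4746 -0.41  ]
side 0.96 381 [ 0.5051 -0.32  ]
side 0.67 313 [ 0.6481 -0.303 ]
side 0.65 331 [0.4872 0.0116]
side 0.58 394 [ 0.4719 -0.4115]
side 0.55 310 [0.5973 0.0187]
t 17.67 tcp [ 0.5816 -0.008   0.1626] yaw 1.67 q [-0.21  0.56  1.61  0.    0.98 -0.3 ] gap 0.851
-0.0662, 0.0091, 0.0027, 0, 0, 0, 0.7,
-0.0662, 0.009, 0.0027, -0.0001, 0, 0, 0.7,
-0.0662, 0.009, 0.0027, 0, 0, 0, 0.7,
-0.0662, 0.0091, 0.0027, -0.0001, 0, 0, 0.7,
-0.0662, 0.009, 0.0028, 0, 0, 0, 0.7,
-0.0663, 0.0091, 0.0027, -0.0001, 0, 0, 0.7,
-0.0662, 0.009, 0.0028, 0, 0, 0, 0.7,
-0.0663, 0.0091, 0.0027, -0.0001, -0.0001, 0, 0.7,
-0.0662, 0.009, 0.0028, 0, 0, -0.0001, 0.7  #--
```

{"api": "servo_tool", "payload": {"commands": [-0.066,0.009,0,0,0,0,0.7,-0.066,0.009,0,0,0,0,0.7,-0.066,0.009,0.004,0,0,0,0.7,-0.066,0.009,0.004,0,0,0,0.7,-0.066,0.009,0.004,0,0,0,0.7,-0.066,0.009,0.004,0,0,0,0.7,-0.066,0.009,0.004,0,0,0,0.7,-0.066,0.009,0.005,0,0,0,0.7,-0.068,0.009,0,0,0,0,0.7,0,0,0.05,0,0,0,0.7,0,0,0.05,0,0,0,0.7,0,0,0.05,0,0,0,0.7]}}

```text
t: 18.67
tcp_pos: [0.6511, -0.3013, 0.073]
tool_rot: [0.672, 0.741, -0.0, -0.002]
force: [-0.8, -0.8, 0.3]
finger_gap: 0.85
gripper_force: 0.0
```

{"api": "servo_tool", "payload": {"commands": [0,0,0,0,0,0,0.7,0,0,0,0,0,0,0.7]}}

```text
t: 18.83
tcp_pos: [0.6501, -0.2994, 0.0725]
tool_rot: [0.671, 0.741, -0.001, -0.004]
force: [-0.4, 0.3, 0.4]
finger_gap: 0.85
gripper_force: 0.0
```

{"api": "servo_tool", "payload": {"commands": [-0.002,0.001,0.03,0,0,0,0.7,0,0,0.03,0,0,0,0.7,0,0,0.02,0,0,0,0.7,0,0,0.008,0,0,0,0.7,0,0,0,0,0,0,-1,0,0,0,0,0,0,-1,0,0,0,0,0,0,-1,0,0,0,0,0,0,-1,0,0,0,0,0,0,-1,0,0,0,0,0,0,-1]}}

```text
t: 19.67
tcp_pos: [0.6531, -0.3018, 0.0327]
tool_rot: [0.671, 0.741, 0.0, 0.0]
force: [-0.3, 0.4, -1.9]
finger_gap: 0.652
gripper_force: 23.6
```

Run:
```python
from h import *
s=manip.sense()["tcp_pos"]
plan((s+[0,0,.13],1.67,-1,.03),((.5747,.0714,s[2]+.13),1.67,-1,.035))
```

```text
t 19.67 tcp [ 0.6531 -0.3018  0.0327] yaw 1.67 q [-0.59  0.88  1.3  -0.    0.96 -0.69] gap 0.652
0, 0, -0.052, 0, 0, 0, -1,
0, 0, -0.052, 0, 0, 0, -1,
0, 0, -0.052, 0, 0, 0, -1,
0, 0.0001, -0.052, 0, 0, 0, -1,
-0.0001, 0, -0.052, 0.0001, 0.0001, -0.0001, -1  #--
0.0689, -0.0074, 0, 0, 0, 0, -1,
0.0689, -0.0074, 0, 0, 0, 0, -1,
0.0689, -0.0074, 0, 0, 0, 0, -1,
0.0689, -0.0075, 0, 0, 0, 0, -1,
0.0689, -0.0074, 0, 0, 0, 0, -1,
0.069, -0.0075, 0, 0, 0, 0, -1,
0.0689, -0.0074, 0, 0, 0, 0, -1,
0.069, -0.0075, 0.0001, 0, 0, 0, -1,
0.0689, -0.0074, 0, 0, 0, 0, -1,
0.069, -0.0075, 0.0001, 0, 0, 0, -1,
0.0689, -0.0074, 0, 0, 0, 0, -1  #--
```

{"api": "servo_tool", "payload": {"commands": [0,0,-0.03,0,0,0,-1,0,0,-0.05,0,0,0,-1,0,0,-0.06,0,0,0,-1,0,0,-0.06,0,0,0,-1,0,0,-0.06,0,0,0,-1,0.04,-0.004,0,0,0,0,-1,0.069,-0.008,0,0,0,0,-1,0.069,-0.008,0,0,0,0,-1,0.069,-0.008,0,0,0,0,-1,0.069,-0.008,0,0,0,0,-1,0.069,-0.008,0,0,0,0,-1,0.069,-0.008,0,0,0,0,-1]}}

```text
t: 20.67
tcp_pos: [0.6044, -0.077, 0.1638]
tool_rot: [0.671, 0.741, 0.0, 0.001]
force: [-0.0, -0.5, -1.3]
finger_gap: 0.649
gripper_force: 24.0
```

{"api": "servo_tool", "payload": {"commands": [0.069,-0.008,0,0,0,0,-1,0.069,-0.007,0,0,0,0,-1,0.069,-0.007,0,0,0,0,-1,0.06,-0.006,0,0,0,0,-1,0.038,-0.002,0,0,0,0,-1,0,0,0,0,0,0,-1,0,0,0.03,0,0,0,-1,0,0,0.05,0,0,0,-1,0,0,0.05,0,0,0,-1,0,0,0.04,0,0,0,-1,0,0,0.015,0,0,0,-1,0,0,0.005,0,0,0,-1]}}

```text
t: 21.67
tcp_pos: [0.5743, 0.0713, 0.0665]
tool_rot: [0.672, 0.741, -0.001, -0.001]
force: [-0.1, 0.2, -1.9]
finger_gap: 0.652
gripper_force: 24.0
```

{"api": "servo_tool", "payload": {"commands": [0,0,0.002,0,0,0,-1,0,0,0,0,0,0,-1]}}

```text
t: 21.83
tcp_pos: [0.5758, 0.0715, 0.0674]
tool_rot: [0.671, 0.741, 0.001, 0.001]
force: [0.7, 0.1, -0.8]
finger_gap: 0.649
gripper_force: 24.0
```

{"api": "servo_tool", "payload": {"commands": [0,0,0.004,0,0,0,-1,0,0,0.003,0,0,0,-1,0,0,0.001,0,0,0,-1,0,0,0.001,0,0,0,-1,0,0,0.001,0,0,0,-1,0,0,0,0,0,0,-1]}}

```text
t: 22.33
tcp_pos: [0.5749, 0.0719, 0.0617]
tool_rot: [0.671, 0.741, 0.0, 0.0]
force: [0.2, -0.7, 0.1]
finger_gap: 0.654
gripper_force: 24.1
```

{"api": "servo_tool", "payload": {"commands": [0,0,0.001,0,0,0,-1,0,0,0.001,0,0,0,-1,0,0,0,0,0,0,-1]}}

```text
t: 22.58
tcp_pos: [0.575, 0.0719, 0.0616]
tool_rot: [0.671, 0.741, 0.0, 0.0]
force: [-1.2, 0.2, 7.0]
finger_gap: 0.648
gripper_force: 24.5
```

{"api": "servo_tool", "payload": {"commands": [0,0,-0.001,0,0,0,0.4,0,0,0,0,0,0,0.5,0,0,0,0,0,0,0.7,0,0,0,0,0,0,0.7,0,0,-0.03,0,0,0,0.7,0,0,-0.06,0,0,0,0.7,0,0,-0.06,0,0,0,0.7,0,0,-0.06,0,0,0,0.7,0,0,0,0,0,0,0.7]}}

```text
t: 23.33
tcp_pos: [0.5787, 0.0718, 0.1714]
tool_rot: [0.671, 0.741, 0.004, 0.005]
force: [0.9, 0.3, 0.9]
finger_gap: 0.848
gripper_force: 0.0
```

Run:
```python
from h import *
findcups()
plan(((.5065,-.3185,.15),1.67,.7,.036))
```

```text
top 0.67 273 [ 0.5872 -0.009 ]
top 0.62 359 [ 0.4736 -0.4094]
top 0.61 267 [ 0.5079 -0.3174]
top 0.6 248 [ 0.4761 -0.0194]
side 0.83 308 [0.4877 0.0129]
side 0.8 390 [ 0.5063 -0.3176]
side 0.73 1796 [ 0.7776 -0.0872]
side 0.71 319 [0.5897 0.1065]
side 0.71 409 [ 0.4705 -0.4116]
side 0.71 4652 [0.499  0.1275]
side 0.64 284 [0.5994 0.0226]
t 23.53 tcp [0.5737 0.0719 0.1647] yaw 1.67 q [-0.07  0.55  1.61 -0.    0.98 -0.17] gap 0.851
-0.0637, -0.0176, 0.0025, 0, 0, 0, 0.7,
-0.0636, -0.0176, 0.0025, 0, 0, 0, 0.7,
-0.0637, -0.0175, 0.0025, 0, 0, 0, 0.7,
-0.0636, -0.0176, 0.0025, 0, 0, 0, 0.7,
-0.0637, -0.0175, 0.0025, 0, 0, 0, 0.7,
-0.0636, -0.0176, 0.0025, -0.0001, 0, 0, 0.7,
-0.0637, -0.0175, 0.0024, 0, 0, 0, 0.7,
-0.0636, -0.0176, 0.0024, -0.0001, 0, 0, 0.7,
-0.0637, -0.0175, 0.0024, 0, 0, 0, 0.7,
-0.0636, -0.0176, 0.0025, -0.0001, 0, 0, 0.7,
-0.0637, -0.0175, 0.0024, 0, 0, 0, 0.7,
-0.0636, -0.0176, 0.0025, -0.0001, -0.0001, -0.0001, 0.7  #--
```

{"api": "servo_tool", "payload": {"commands": [-0.064,-0.018,0.002,0,0,0,0.7,-0.064,-0.018,0.002,0,0,0,0.7,-0.064,-0.018,0.002,0,0,0,0.7,-0.064,-0.018,0.002,0,0,0,0.7,-0.064,-0.018,0.002,0,0,0,0.7,-0.064,-0.018,0.002,0,0,0,0.7,-0.064,-0.017,0.002,0,0,0,0.7,-0.064,-0.017,0.002,0,0,0,0.7,-0.063,-0.017,0.003,0,0,0,0.7,-0.063,-0.017,0.003,0,0,0,0.7,-0.063,-0.017,0.003,0,0,0,0.7,-0.063,-0.017,0.003,0,0,0,0.7]}}

```text
t: 24.53
tcp_pos: [0.5063, -0.3193, 0.1495]
tool_rot: [0.671, 0.741, 0.0, -0.002]
force: [0.4, 0.5, 0.9]
finger_gap: 0.849
gripper_force: 0.0
```

{"api": "servo_tool", "payload": {"commands": [0,0,0.03,0,0,0,0.7,0,0,0.05,0,0,0,0.7,0,0,0.05,0,0,0,0.7,0,0,0.02,0,0,0,0.7,0,0,0,0,0,0,0.7,0,0,0,0,0,0,0.7]}}

```text
t: 25.03
tcp_pos: [0.5074, -0.3179, 0.0756]
tool_rot: [0.671, 0.741, 0.0, -0.001]
force: [0.2, 0.2, 1.0]
finger_gap: 0.848
gripper_force: 0.0
```

{"api": "servo_tool", "payload": {"commands": [0,0,0.03,0,0,0,0.7,0,0,0.03,0,0,0,0.7,0,0,0.02,0,0,0,0.7,0,0,0.01,0,0,0,0.7,0,0,0,0,0,0,-1,0,0,0,0,0,0,-1,0,0,0,0,0,0,-1,0,0,0,0,0,0,-1,0,0,0,0,0,0,-1,0,0,0,0,0,0,-1]}}

```text
t: 25.87
tcp_pos: [0.5081, -0.3188, 0.0322]
tool_rot: [0.671, 0.741, -0.0, 0.0]
force: [0.1, 0.6, -0.0]
finger_gap: 0.666
gripper_force: 23.7
```

Run:
```python
from h import *
s=manip.sense()["tcp_pos"]
plan((s+[0,0,.13],1.67,-1,.13),((.4653,.0606,s[2]+.13),1.67,-1,.035))
```

```text
t 25.87 tcp [ 0.5081 -0.3188  0.0322] yaw 1.67 q [-0.75  0.77  1.63 -0.    0.74 -0.85] gap 0.666
-0.0002, 0.0001, -0.26, 0.0001, 0.0001, 0, -1  #--
0.0694, -0.0009, 0, 0, 0, 0, -1,
0.0694, -0.0009, 0, 0, 0, 0, -1,
0.0694, -0.0009, 0, 0, 0, 0, -1,
0.0694, -0.0009, 0, 0, 0, 0, -1,
0.0694, -0.0009, 0, 0, 0, 0, -1,
0.0694, -0.001, 0, 0, 0, 0, -1,
0.0694, -0.0009, 0, 0, 0, 0, -1,
0.0694, -0.001, 0, 0, 0, 0, -1,
0.0694, -0.0009, 0, 0, 0, 0, -1,
0.0695, -0.001, 0, 0, 0, 0, -1,
0.0694, -0.0009, 0, 0, 0, 0, -1  #--
```

{"api": "servo_tool", "payload": {"commands": [0,0,-0.03,0,0,0,-1,0,0,-0.05,0,0,0,-1,0,0,-0.06,0,0,0,-1,0,0,-0.06,0,0,0,-1,0,0,-0.06,0,0,0,-1,0.04,-0.001,0,0,0,0,-1,0.069,-0.001,0,0,0,0,-1,0.069,-0.001,0,0,0,0,-1,0.069,-0.001,0,0,0,0,-1,0.069,-0.001,0,0,0,0,-1,0.069,-0.001,0,0,0,0,-1,0.069,-0.001,0,0,0,0,-1]}}

```text
t: 26.87
tcp_pos: [0.4815, -0.0916, 0.1621]
tool_rot: [0.672, 0.741, 0.0, 0.0]
force: [1.0, -0.4, -1.0]
finger_gap: 0.664
gripper_force: 24.1
```

{"api": "servo_tool", "payload": {"commands": [0.069,-0.001,0,0,0,0,-1,0.069,-0.001,0,0,0,0,-1,0.069,-0.001,0,0,0,0,-1,0.06,-0.001,0,0,0,0,-1,0.043,-0.001,0,0,0,0,-1,0,0,0,0,0,0,-1,0,0,0.03,0,0,0,-1,0,0,0.05,0,0,0,-1,0,0,0.05,0,0,0,-1,0,0,0.04,0,0,0,-1,0,0,0.015,0,0,0,-1,0,0,0.005,0,0,0,-1]}}

```text
t: 27.87
tcp_pos: [0.4636, 0.0604, 0.0657]
tool_rot: [0.672, 0.741, -0.001, -0.001]
force: [-0.1, -0.8, -1.1]
finger_gap: 0.669
gripper_force: 24.1
```

{"api": "servo_tool", "payload": {"commands": [0,0,0.002,0,0,0,-1,0,0,0,0,0,0,-1]}}

```text
t: 28.03
tcp_pos: [0.465, 0.0606, 0.0664]
tool_rot: [0.671, 0.741, 0.0, 0.001]
force: [0.1, -0.5, -1.8]
finger_gap: 0.67
gripper_force: 24.1
```

{"api": "servo_tool", "payload": {"commands": [0,0,0.004,0,0,0,-1,0,0,0.003,0,0,0,-1,0,0,0.001,0,0,0,-1,0,0,0.001,0,0,0,-1,0,0,0.001,0,0,0,-1,0,0,0,0,0,0,-1]}}

```text
t: 28.53
tcp_pos: [0.4648, 0.0609, 0.062]
tool_rot: [0.671, 0.741, 0.0, 0.001]
force: [-1.0, 0.2, 8.6]
finger_gap: 0.668
gripper_force: 24.5
```

{"api": "servo_tool", "payload": {"commands": [0,0,-0.001,0,0,0,0.4,0,0,0,0,0,0,0.5,0,0,0,0,0,0,0.7,0,0,0,0,0,0,0.7,0,0,-0.03,0,0,0,0.7,0,0,-0.06,0,0,0,0.7,0,0,-0.06,0,0,0,0.7,0,0,-0.06,0,0,0,0.7,0,0,0,0,0,0,0.7]}}

```text
t: 29.28
tcp_pos: [0.4675, 0.0608, 0.1708]
tool_rot: [0.671, 0.741, 0.003, 0.004]
force: [0.2, -0.7, -0.2]
finger_gap: 0.852
gripper_force: 0.0
```

Run:
```python
from h import *
findcups()
plan(((.4725,-.4105,.15),1.67,.7,.038))
```

```text
top 0.85 328 [ 0.4747 -0.4102]
top 0.7 230 [ 0.4762 -0.0242]
top 0.68 207 [0.5845 0.0728]
top 0.5 270 [ 0.5874 -0.0095]
side 0.81 272 [0.5907 0.1062]
side 0.76 328 [0.4851 0.0109]
side 0.71 287 [0.476 0.098]
side 0.64 283 [0.599  0.0223]
side 0.56 422 [ 0.4725 -0.4106]
t 29.48 tcp [0.4633 0.061  0.1655] yaw 1.67 q [-0.11  0.42  1.89 -0.    0.83 -0.21] gap 0.852
-0.0723, -0.0057, 0.0024, 0, 0, 0, 0.7,
-0.0723, -0.0058, 0.0024, 0, 0, 0, 0.7,
-0.0723, -0.0057, 0.0024, 0, 0, 0, 0.7,
-0.0723, -0.0058, 0.0024, 0, 0, 0, 0.7,
-0.0723, -0.0057, 0.0024, 0, 0, 0, 0.7,
-0.0723, -0.0058, 0.0024, 0, 0, 0, 0.7,
-0.0724, -0.0057, 0.0023, 0, 0, 0, 0.7,
-0.0723, -0.0058, 0.0024, -0.0001, 0, 0, 0.7,
-0.0724, -0.0057, 0.0023, 0, 0, 0, 0.7,
-0.0723, -0.0058, 0.0024, -0.0001, 0, 0, 0.7,
-0.0724, -0.0057, 0.0023, 0, 0, 0, 0.7,
-0.0723, -0.0058, 0.0023, -0.0001, 0, 0, 0.7,
-0.0724, -0.0057, 0.0024, 0, -0.0001, -0.0001, 0.7  #--
```

{"api": "servo_tool", "payload": {"commands": [-0.072,-0.006,0.002,0,0,0,0.7,-0.072,-0.006,0.002,0,0,0,0.7,-0.072,-0.006,0.002,0,0,0,0.7,-0.072,-0.006,0.002,0,0,0,0.7,-0.072,-0.006,0.002,0,0,0,0.7,-0.072,-0.006,0.002,0,0,0,0.7,-0.072,-0.006,0.002,0,0,0,0.7,-0.072,-0.006,0.002,0,0,0,0.7,-0.073,-0.005,0.003,0,0,0,0.7,-0.073,-0.005,0.003,0,0,0,0.7,-0.073,-0.005,0.003,0,0,0,0.7,-0.073,-0.005,0.003,0,0,0,0.7]}}

```text
t: 30.48
tcp_pos: [0.472, -0.3752, 0.1498]
tool_rot: [0.672, 0.741, 0.0, -0.002]
force: [0.6, -0.4, -1.0]
finger_gap: 0.851
gripper_force: 0.0
```

{"api": "servo_tool", "payload": {"commands": [-0.073,-0.005,0.003,0,0,0,0.7,0,0,0.03,0,0,0,0.7,0,0,0.05,0,0,0,0.7,0,0,0.05,0,0,0,0.7,0,0,0.02,0,0,0,0.7,0,0,0,0,0,0,0.7,0,0,0,0,0,0,0.7]}}

```text
t: 31.07
tcp_pos: [0.4739, -0.4101, 0.0744]
tool_rot: [0.671, 0.741, 0.0, -0.002]
force: [-0.2, 0.3, -0.3]
finger_gap: 0.848
gripper_force: 0.0
```

Run:
```python
from h import *
plan(((.4735,-.4105,.0300),1.67,.7,.02))
```

```text
t 31.07 tcp [ 0.4739 -0.4101  0.0744] yaw 1.67 q [-0.89  0.73  1.54  0.    0.87 -0.99] gap 0.848
-0.0003, -0.0002, 0.0296, -0.0001, -0.0001, 0, 0.7,
-0.0003, -0.0003, 0.0296, -0.0001, -0.0002, 0, 0.7,
-0.0003, -0.0002, 0.0297, -0.0001, -0.0001, 0, 0.7  #--
```

{"api": "servo_tool", "payload": {"commands": [-0.001,0,0.03,0,0,0,0.7,0,0,0.03,0,0,0,0.7,0,0,0.02,0,0,0,0.7,0,0,0.01,0,0,0,0.7,0,0,0,0,0,0,-1,0,0,0,0,0,0,-1,0,0,0,0,0,0,-1,0,0,0,0,0,0,-1,0,0,0,0,0,0,-1,0,0,0,0,0,0,-1]}}

```text
t: 31.9
tcp_pos: [0.4746, -0.4115, 0.0312]
tool_rot: [0.671, 0.741, -0.0, 0.0]
force: [-0.0, 0.2, 0.5]
finger_gap: 0.664
gripper_force: 23.8
```

Run:
```python
from h import *
s=manip.sense()["tcp_pos"]
plan((s+[0,0,.14],1.67,-1,.14),((.5668,.151,s[2]+.14),1.67,-1,.037))
```

```text
t 31.9 tcp [ 0.4746 -0.4115  0.0312] yaw 1.67 q [-0.89  0.8   1.56  0.    0.79 -0.99] gap 0.664
-0.0002, 0.0001, -0.28, 0.0001, 0.0001, -0.0001, -1  #--
0.0688, 0.0185, 0, 0, 0, 0, -1,
0.0688, 0.0185, 0, 0, 0, 0, -1,
0.0688, 0.0185, 0, 0, 0, 0, -1,
0.0688, 0.0184, 0, 0, 0, 0, -1,
0.0688, 0.0185, 0, 0, 0, 0, -1,
0.0688, 0.0184, 0, 0, 0, 0, -1,
0.0688, 0.0185, 0, 0, 0, 0, -1,
0.0688, 0.0184, 0, 0, 0, 0, -1,
0.0689, 0.0185, 0, 0, 0, 0, -1,
0.0688, 0.0184, 0, 0, 0, 0, -1,
0.0689, 0.0185, 0, 0, 0, 0, -1,
0.0688, 0.0184, 0, 0, 0, 0, -1,
0.0689, 0.0185, 0, 0, 0, 0, -1,
0.0688, 0.0184, 0, 0, 0, 0, -1,
0.0689, 0.0185, 0, 0, 0, 0, -1,
0.0688, 0.0184, -0.0001, 0, 0, 0, -1  #--
```

{"api": "servo_tool", "payload": {"commands": [0,0,-0.03,0,0,0,-1,0,0,-0.05,0,0,0,-1,0,0,-0.06,0,0,0,-1,0,0,-0.06,0,0,0,-1,0,0,-0.06,0,0,0,-1,0,0,-0.02,0,0,0,-1,0.04,0.01,0,0,0,0,-1,0.069,0.0185,0,0,0,0,-1,0.069,0.0185,0,0,0,0,-1,0.069,0.0185,0,0,0,0,-1,0.069,0.0185,0,0,0,0,-1,0.069,0.0185,0,0,0,0,-1]}}

```text
t: 32.9
tcp_pos: [0.5058, -0.2129, 0.17]
tool_rot: [0.672, 0.741, -0.0, -0.001]
force: [1.1, 0.5, -2.3]
finger_gap: 0.663
gripper_force: 24.1
```

{"api": "servo_tool", "payload": {"commands": [0.069,0.0185,0,0,0,0,-1,0.069,0.0185,0,0,0,0,-1,0.069,0.0185,0,0,0,0,-1,0.069,0.0185,0,0,0,0,-1,0.069,0.0185,0,0,0,0,-1,0.069,0.0185,0,0,0,0,-1,0.069,0.0185,0,0,0,0,-1,0.069,0.0185,0,0,0,0,-1,0.069,0.0185,0,0,0,0,-1,0.06,0.016,0,0,0,0,-1,0.035,0.0105,0,0,0,0,-1,0,0,0,0,0,0,-1]}}

```text
t: 33.9
tcp_pos: [0.567, 0.155, 0.17]
tool_rot: [0.67, 0.743, 0.001, -0.0]
force: [-0.6, 0.4, -2.3]
finger_gap: 0.665
gripper_force: 24.1
```

{"api": "servo_tool", "payload": {"commands": [0,0,0.03,0,0,0,-1,0,0,0.05,0,0,0,-1,0,0,0.05,0,0,0,-1,0,0,0.04,0,0,0,-1,0,0,0.03,0,0,0,-1,0,0,0.01,0,0,0,-1,0,0,0,0,0,0,-1,0,0,0,0,0,0,-1]}}

```text
t: 34.57
tcp_pos: [0.5672, 0.1506, 0.0658]
tool_rot: [0.671, 0.741, -0.0, -0.0]
force: [0.1, -0.1, -0.6]
finger_gap: 0.668
gripper_force: 24.1
```

{"api": "servo_tool", "payload": {"commands": [0,0,0.004,0,0,0,-1,0,0,0.003,0,0,0,-1,0,0,0.002,0,0,0,-1,0,0,0.001,0,0,0,-1,0,0,0.001,0,0,0,-1,0,0,0,0,0,0,-1]}}

```text
t: 35.07
tcp_pos: [0.5674, 0.1511, 0.0612]
tool_rot: [0.671, 0.741, 0.0, 0.0]
force: [-0.4, -0.8, 4.6]
finger_gap: 0.668
gripper_force: 24.3
```

Contact is made. I'll release the cup and check all five.

{"api": "servo_tool", "payload": {"commands": [0,0,0,0,0,0,0.4,0,0,0,0,0,0,0.5,0,0,0,0,0,0,0.7,0,0,0,0,0,0,0.7,0,0,-0.03,0,0,0,0.7,0,0,-0.06,0,0,0,0.7,0,0,-0.06,0,0,0,0.7,0,0,-0.06,0,0,0,0.7,0,0,-0.04,0,0,0,0.7,0,0,0,0,0,0,-0.18]}}

```text
t: 35.9
tcp_pos: [0.5703, 0.1514, 0.1901]
tool_rot: [0.671, 0.741, 0.004, 0.003]
force: [0.3, -0.4, 0.3]
finger_gap: 0.729
gripper_force: 0.0
```

Run:
```python
from h import *
plan(((.4997,.2765,.19),3.24-np.pi*0,-.18,.037))
p=manip.snapshot("side"); crop(p,"pics/s2.png",170,110,330,230,5)
```

```text
t 35.9 tcp [0.5703 0.1514 0.1901] yaw 1.67 q [ 0.07  0.53  1.57  0.    1.03 -0.03] gap 0.729
0.0188, -0.0083, -0.0001, 0.0001, 0.0001, -0.0178, -0.18,
0.0196, -0.0061, 0, 0.0001, 0.0001, -0.0179, -0.18,
0.0201, -0.0039, 0, 0.0001, 0.0001, -0.0178, -0.18,
0.0205, -0.0016, 0, 0.0001, 0.0001, -0.0179, -0.18,
0.0205, 0.0007, 0, 0.0001, 0.0001, -0.0178, -0.18,
0.0203, 0.003, 0, 0.0001, 0.0001, -0.0179, -0.18,
0.0198, 0.0052, 0, 0.0001, 0.0001, -0.0178, -0.18,
0.0191, 0.0074, 0, 0.0001, 0.0001, -0.0179, -0.18,
0.0182, 0.0095, 0, 0.0001, 0.0001, -0.0178, -0.18,
0.017, 0.0115, 0, 0.0001, 0.0001, -0.0179, -0.18,
0.0156, 0.0134, 0, 0.0001, 0.0001, -0.0178, -0.18,
0.014, 0.015, 0.0001, 0.0001, 0, -0.0179, -0.18,
0.0122, 0.0165, 0, 0.0001, 0.0001, -0.0178, -0.18,
0.0104, 0.0177, 0, 0, 0, -0.0179, -0.18  #--
```

View pics/s2.png

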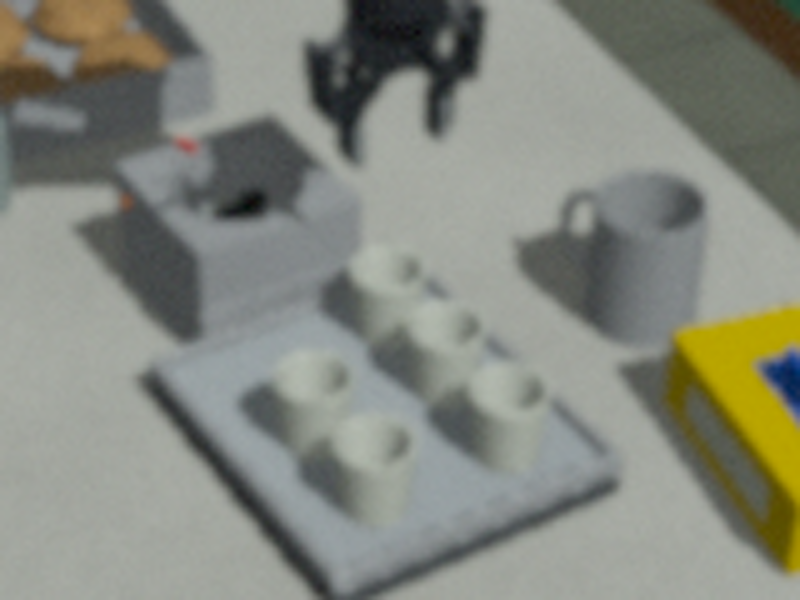

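All five cups stand upright on the plate, with feet at crop (375,520), (510,465), (310,445), (435,395) and (370,335). Next I'll measure the clip's direction precisely by its colour.

```bash
cat > clip.py <<'E'
from h import *
w=np.load("w.npy")
for n,(x0,y0,x1,y1) in (("top",(140,150,215,240)),("side",(180,110,240,165))):
    p=manip.snapshot(n); m=p["img"].astype(float)
    c=np.clip(m[:,:,0]-1.5*np.maximum(m[:,:,1],m[:,:,2]),0,None); k=np.zeros_like(c); k[y0:y1,x0:x1]=c[y0:y1,x0:x1]
    _,L,st,ce=cv2.connectedComponentsWithStats(np.uint8(k>10))
    for i in range(1,len(st)):
        if st[i][4]<3: continue
        kk=k*(L==i); Y,X=np.mgrid[:384,:512]; u,v=(kk*X).sum()/kk.sum(),(kk*Y).sum()/kk.sum()
        P=unproject(p,[[u,v]],.113)[0]; print(n,st[i][4],round(u,2),round(v,2),np.round(P,4))
        for C in ((.497,.2745),(.4997,.2765)): print("   ",np.hypot(*(P[:2]-C)),np.arctan2(P[1]-C[1],P[0]-C[0]))
E
python3 clip.py
```

```text
top 6 153.26 204.68 [0.4785 0.3391 0.113 ]
    0.06722365924451237 1.849981123486068
    0.06612005768192222 1.897588314409475
```

{"api": "servo_tool", "payload": {"commands": [0.0188,-0.0083,0,0,0,-0.0178,-0.18,0.0196,-0.0061,0,0,0,-0.0179,-0.18,0.0201,-0.0039,0,0,0,-0.0178,-0.18,0.0205,-0.0016,0,0,0,-0.0179,-0.18,0.0205,0.0007,0,0,0,-0.0178,-0.18,0.0203,0.003,0,0,0,-0.0179,-0.18,0.0198,0.0052,0,0,0,-0.0178,-0.18,0.0191,0.0074,0,0,0,-0.0179,-0.18,0.0182,0.0095,0,0,0,-0.0178,-0.18,0.017,0.0115,0,0,0,-0.0179,-0.18,0.0156,0.0134,0,0,0,-0.0178,-0.18,0.014,0.015,0,0,0,-0.0179,-0.18]}}

```text
t: 37.05
tcp_pos: [0.505, 0.2583, 0.1831]
tool_rot: [0.06, 0.998, -0.001, -0.002]
force: [-0.4, -0.0, -0.1]
finger_gap: 0.411
gripper_force: 0.0
```

{"api": "servo_tool", "payload": {"commands": [0.0122,0.0165,0,0,0,-0.0178,-0.18,0.0104,0.0177,0,0,0,-0.0179,-0.18,0,0,0,0,0,0,-0.18,0,0,0,0,0,0,-0.18]}}

```text
t: 37.38
tcp_pos: [0.4954, 0.276, 0.1837]
tool_rot: [-0.048, 0.999, -0.001, -0.002]
force: [0.3, 0.4, 0.3]
finger_gap: 0.408
gripper_force: 0.0
```

Run:
```python
from h import *
plan(((.4997,.2765,.073),3.24,-.18,.03))
```

```text
t 37.38 tcp [0.4954 0.276  0.1837] yaw -3.045 q [ 0.31  0.51  1.63 -0.    1.01 -1.36] gap 0.408
-0.0023, 0.0001, 0.0553, 0, -0.0001, -0.0001, -0.18,
-0.0023, 0.0001, 0.0553, -0.0001, -0.0001, -0.0001, -0.18,
-0.0023, 0, 0.0554, 0, -0.0002, 0, -0.18,
-0.0022, 0.0001, 0.0553, -0.0001, -0.0001, -0.0001, -0.18  #--
```

{"api": "servo_tool", "payload": {"commands": [-0.005,0,0.05,0,0,0,-0.18,-0.004,0,0.05,0,0,0,-0.18,0,0,0.05,0,0,0,-0.18,0,0,0.03,0,0,0,-0.18,0,0,0.025,0,0,0,-0.18,0,0,0.013,0,0,0,-0.18,0,0,0,0,0,0,-0.18,0,0,0,0,0,0,-0.18]}}

```text
t: 38.05
tcp_pos: [0.5011, 0.2762, 0.076]
tool_rot: [-0.048, 0.999, -0.0, -0.0]
force: [0.7, 0.3, -0.4]
finger_gap: 0.405
gripper_force: 0.0
```

{"api": "servo_tool", "payload": {"commands": [0,0,0,0,0,0,-1,0,0,0,0,0,0,-1,0,0,0,0,0,0,-1,0,0,0,0,0,0,-1,0,0,0,0,0,0,-1], "force": 30}}

```text
t: 38.47
tcp_pos: [0.5018, 0.2766, 0.0773]
tool_rot: [-0.049, 0.999, 0.0, 0.001]
force: [1.3, -2.5, 4.2]
finger_gap: 0.157
gripper_force: 32.7
```

```bash
python3 st.py
```

```text
[3.24, -0.335, -0.066, -0.002, 1.251, -2.475, 4.211, 0.502, 0.277, 0.077, -1.36, 32.681, 0.157]
```

{"api": "servo_tool", "payload": {"commands": [0,0,-0.001,0,0,0.012,-1,0,0,0,0,0,0.018,-1,0,0,0,0,0,0.018,-1,0,0,0,0,0,0.018,-1,0,0,0,0,0,0.018,-1,0,0,0,0,0,0.018,-1,0,0,0,0,0,0.018,-1,0,0,0,0,0,0.018,-1,0,0,0,0,0,0.018,-1,0,0,0,0,0,0.018,-1,0,0,0,0,0,0.018,-1,0,0,0,0,0,0.015,-1]}}

```text
t: 39.47
tcp_pos: [0.4993, 0.2726, 0.0773]
tool_rot: [0.566, 0.824, -0.004, 0.0]
force: [-3.1, -14.6, 9.0]
finger_gap: 0.149
gripper_force: 33.2
```

{"api": "servo_tool", "payload": {"commands": [0,0,0,0,0,0.01,-1,0,0,0,0,0,0.0042,-1,0,0,0,0,0,0,-1,0,0,0,0,0,0,-1]}}

```text
t: 39.8
tcp_pos: [0.4989, 0.2725, 0.0773]
tool_rot: [0.601, 0.799, -0.005, 0.0]
force: [-2.5, -12.8, 8.7]
finger_gap: 0.153
gripper_force: 33.2
```

```bash
python3 st.py
```

```text
[1.853, -2.369, 0.293, -0.087, -2.549, -12.761, 8.662, 0.499, 0.272, 0.077, 0.03, 33.194, 0.153]
```

{"api": "servo_tool", "payload": {"commands": [0,0,0,0,0,0,-0.4,0,0,0,0,0,0,-0.2,0,0,0,0,0,0,-0.18,0,0,0,0,0,0,-0.18,0,0,-0.04,0,0,0,-0.18,0,0,-0.06,0,0,0,-0.18,0,0,-0.06,0,0,0,-0.18,0,0,-0.07,0,0,0,-0.18,0,0,-0.07,0,0,0,-0.18,0,0,0,0,0,0,-0.18]}}

```text
t: 40.63
tcp_pos: [0.5052, 0.2787, 0.2341]
tool_rot: [0.601, 0.799, 0.006, 0.004]
force: [1.0, 1.0, 0.9]
finger_gap: 0.41
gripper_force: 0.0
```

Run:
```python
from h import *
plan(((.30,.48,.25),1.853,-.18,.037))
```

```text
t 40.63 tcp [0.5052 0.2787 0.2341] yaw 1.851 q [0.31 0.45 1.56 0.   1.11 0.03] gap 0.41
0.0625, -0.0353, -0.0045, 0.0003, 0, 0, -0.18,
0.0626, -0.0354, -0.0044, 0.0003, 0, 0, -0.18,
0.0625, -0.0354, -0.0043, 0.0003, 0, -0.0001, -0.18,
0.0626, -0.0353, -0.0043, 0.0003, 0, 0, -0.18,
0.0626, -0.0353, -0.0042, 0.0003, 0, -0.0001, -0.18,
0.0626, -0.0353, -0.0041, 0.0003, 0, 0, -0.18,
0.0626, -0.0353, -0.004, 0.0003, -0.0001, -0.0001, -0.18,
0.0626, -0.0353, -0.004, 0.0003, 0, 0, -0.18  #--
```

{"api": "servo_tool", "payload": {"commands": [0.0625,-0.035,-0.004,0,0,0,-0.18,0.0625,-0.035,-0.004,0,0,0,-0.18,0.0625,-0.035,-0.004,0,0,0,-0.18,0.0625,-0.035,-0.004,0,0,0,-0.18,0.0625,-0.035,-0.004,0,0,0,-0.18,0.0625,-0.035,-0.004,0,0,0,-0.18,0.0625,-0.035,-0.004,0,0,0,-0.18,0.0625,-0.035,-0.004,0,0,0,-0.18,0,0,0,0,0,0,-0.18]}}

```text
t: 41.38
tcp_pos: [0.2925, 0.4824, 0.2428]
tool_rot: [0.599, 0.801, 0.0, -0.002]
force: [-0.2, 0.0, -0.5]
finger_gap: 0.414
gripper_force: 0.0
```

```bash
python3 clip.py
python3 - <<'E'
from h import *
p=manip.snapshot("top"); crop(p,"pics/d2.png",150,170,215,230,10)
p=manip.snapshot("top"); crop(p,"pics/all2.png",90,80,340,265,3)
E
```

```text
top 13 155.17 204.12 [0.4803 0.3334 0.113 ]
    0.06119024933362747 1.8475994027495086
    0.060086541518605804 1.8999442625302554
```

View pics/d2.png

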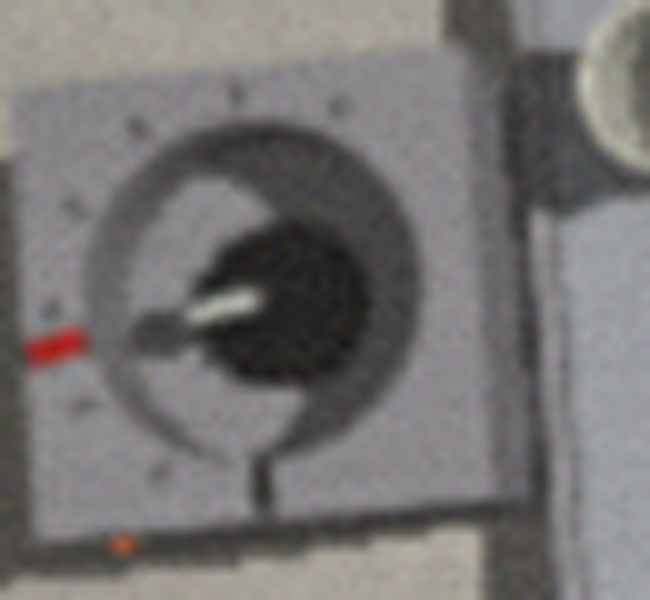

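View pics/all2.png

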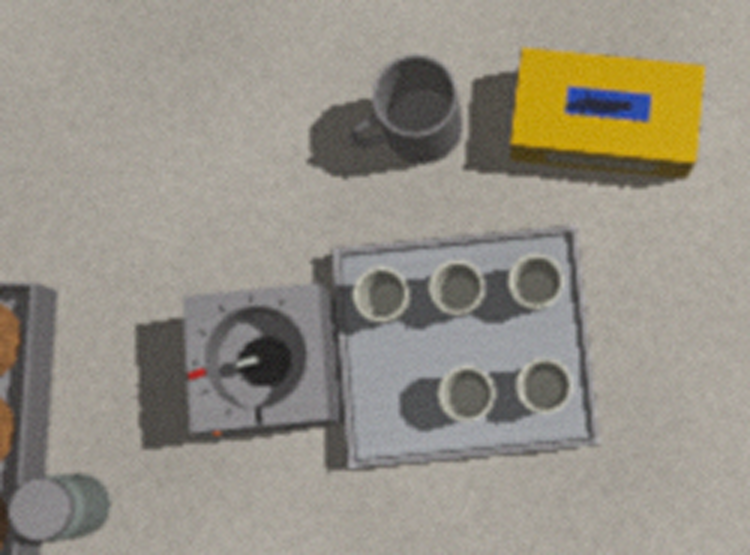

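Run:
```python
from h import *
w=np.load("w.npy")
for _ in range(2):
    p=manip.snapshot("top"); g=p["img"].min(2).astype(float)
    s=slice(196,206); x=slice(166,180); k=np.clip(g[s,x]-75,0,None)
    # skip sunlit well floor: keep columns right of its shadow
    Y,X=np.mgrid[196:206,166:180]; m=k>0
    print(np.int32(g[s,x]))
    break
```

```text
[[131 133 132 124 116  72  41  24  28  37  38  41  33  39]
 [137 136 131  94  69  44  29  32  35  32  30  34  34  33]
 [135 140 124  85  50  31  46  65  71  67  49  33  36  33]
 [137 132 122  81  65  92 103 129 144 111  53  40  32  35]
 [125 121 111 120 131 156 166 173 156 117  58  32  33  36]
 [ 82  87 103 151 156 133 107  97  80  59  37  29  35  41]
 [ 65  63  86  98  86  55  45  34  33  31  28  36  34  28]
 [ 68  62  65  55  44  31  23  32  29  26  31  39  34  40]
 [ 69  73  86  85  62  40  35  35  35  34  36  39  38  39]
 [ 90  95 119 128  92  58  43  37  32  38  40  38  39  32]]
```

The pointer, from (262,297) to (188,320), lines up with the red clip at (57,349) to within about 1–2°. All five cups stand inside the lip, and the jug, box and jar have not moved.

```bash
python3 -c "
from station import manip; print(manip.sign_off())"
```

```text
the job is handed in; nothing more can be done
None
```

The job is handed in: I turned the dial off first, set all five cups upright on the plate inside the lip, then turned the dial to the red clip (within about 1–2° in the last picture).

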